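# Prop the press foot with the red taper packer from the carousel

### The arm

A 6-joint arm with a two-finger parallel gripper is mounted at the origin on the work surface. World frame = base frame: x ahead of the robot, y to its left, z up, the work surface at z = 0. Lengths are in m, angles in degrees, forces in N, time in s.
With the tool pointing down it reaches from about 0.4 to 0.825 m from the base axis. Payload 7 kg.
Tool frame: the origin (TCP) lies on the centre line of the jaws, within the pads' length; the fingertips stand 11 mm ahead of it and the grasp point (between the pads) lies 8 mm behind it; x points along the fingers, y is the direction in which the jaws open and shut, and the axes are right-handed (so a half turn about x gives the same grasp; the last joint's range is limited). The gripper opens to 88 mm and grips with 3 to 60 N. Pads are 19 mm wide; open, the fingers measure 130 mm over their backs; the gripper's body (78 mm by 193 mm) begins 47 mm behind the grasp point.
Start: joints at [84.001, 20.546, 0.682, 0, -70.136, -16.507], TCP at [0.258, 0.624, 0.238] pointing down, gripper open.
Joint ranges: [-176.03, 176.03], [-82.01, 121.73], [-58.28, 71.71], [-173.87, 95.51], [-174.79, -0.11], [-173.66, 173.66]. Speed limits (degrees/s): [136.94, 136.94, 172.46, 180, 180, 180].

### API

Orientations are given as a 3x3 rotation matrix whose columns are the frame's x, y, z axes.
In Python, from rig import env gives the robot as it stands. The module is installed in compiled form; this text tells all that it offers.
- The arm moves only by the tool arm_command, never from a script. Its argument "rows" is a list of rows, each a list of 5 numbers: the opening, from 0 (shut) to 1 (fully open), then the shift along the tool's x, y, z in mm, then the turn about the tool's x in degrees. In form: [[fingers, x, y, z, yaw], ...]. A call has 1 to 5 rows; each row shifts and turns the pose as measured when the row begins, along the tool's axes as they then stand; what a row does not reach is not made up. A row lasts 1/10 s, in which the tool goes at most 50 mm and 8.59 degrees, less where a joint would pass 70% of its speed; a pose out of reach is approached as far as the arm can. A call is refused whole if a number of a shift passes 50 or a number of a turn 8.59, either way. A call with a gripper value outside its range is refused whole. The fingers move at their own pace and stop on an object; the grip force is fixed at half the most. Time passes only in rows, so rows that do not move let the fingers close. It gives the time, the measured TCP pose, the force and the opening at its end, in the units of the state.
- env.get_state(): the state, without advancing time (a new reading comes with each control period).
- env.read_camera(name): name is "side" or "top" or "wrist"; returns (picture, depth): 480x640x3 uint8, blue, green, red; 480x640 float32, m along the optical axis (not along the pixel's ray), 0 where there is no reading.
- env.camera_model(name): a dict with "intrinsics" (3x3 intrinsics, pixels), "world_from_camera" (4x4, takes a point from camera to world coordinates). Camera axes: x right, y up, looking along -z (the intrinsics and any distortion apply to the point x, -y, -z); pixel columns grow to the right and rows downward; lengths in m; the calibration is good to about 2 mm. A picture is of the moment at which its call begins: read the wrist's pose just before it. camera_model takes no time and is no camera call; for the wrist camera it gives the pose at the moment of the call.
- env.hand_in(): hands the job in, once; it reports no verdict.
The state is a dict: "time": time; "q": joint angles; "qvel": joint speeds; "joint_efforts": joint torques, N m; "ee_pos": TCP position; "ee_rot": TCP orientation; "wrist_force": force on the tool from outside, world axes, zero at the start; "moment": the same for the moment, N m; "gripper_width": finger opening in m.
Only numpy, scipy, OpenCV 4.12 (cv2) and the standard library are available. Lean on these libraries where they do the work, as an engineer would, in place of code of your own. Each camera call takes 0.05 s, during which the arm holds its last target. There are 200 camera calls.

### The job

Turn the carousel until the red-handled taper packer lies in the opening of the wire guard, draw it out by its blade, and set it down and let go of it on the bench or on the seal tester's plate. Then take it again from the handle end and slide it nose first and straight along the plate under the press foot until the foot is lifted about 6 mm off its stop, and leave it lying there flat. The other three packers stay in the carousel, and the canister, jar, cup and wrench are left where they are.

Things in the scene. Friction and masses are not known exactly. Their poses are not given: they have to be found in the camera images.
- red_mid (a point): Red-handled taper packer, 160 mm long: mid-length and mid-width, 12.5 mm above its flat sole. Axes: -x to the thin nose, +x to the handle, z up. Aluminium blade from x = -80 (5 mm thick) to +20 mm (25 mm thick), 36 mm wide, upright flanks, top sloping 1 in 5. Starts sole down on the carousel deck, nose outward, middle about 105 mm from the axis, handle under the guard. 0.18 to 0.33 kg.
- red: the red packer itself, axes as red_mid's, origin on its sole 12.5 mm below red_mid. Its handle is a red bar from x = +20 to +80 mm, 22 mm wide, 32 mm high from the sole; grip it near x = +55
- blue_mid (a point): centre of the blue-handled taper packer (same shape as the red one), 12.5 mm above its sole; it lies in its own quarter of the carousel and must stay there
- yellow_mid (a point): centre of the yellow-handled taper packer (same shape as the red one), 12.5 mm above its sole; it lies in its own quarter of the carousel and must stay there
- black_mid (a point): centre of the black-handled taper packer (same shape as the red one), 12.5 mm above its sole; it lies in its own quarter of the carousel and must stay there
- guard: Fixed steel wire guard over the carousel, on a centre post; origin on the bench on the carousel's axis, z up. Wires 71 to 77 mm above the bench reach 175 mm from the axis, but only 98 mm in the opening, 42 degrees either side of its -x (towards the robot). There a packer's blade is free from above but its handle is not: draw it outward along the deck some 82 mm before lifting it.
- deck (a joint): Turn of the carousel deck (rad, anticlockwise from above, 0 at the start; free either way). Blue disc, radius 205 mm, top 30 mm above the bench; four packers a quarter turn apart, white ribs 18 mm high between them, an orange peg outside the guard in line with each rib. Friction about 1 N at the pegs; stays where left.
- deck_axis (a point): Point on the carousel's axis at the height of the deck's top (30 mm), its axes turning with the deck. Four orange upright pegs stand on the deck 195 mm from this axis, at 45, 135, 225 and 315 degrees from its x axis: 14 mm diameter, from 30 to 125 mm above the bench. Red packer on its -x side, yellow +x, black +y, blue -y. The ribs point to the pegs.
- rig: Seal tester: fixed steel plate 10 mm thick, 150 mm wide (y), x = -220 to +150 mm, on the bench. Origin on the bench straight below the press foot; +x is the way a packer slides in, towards the blue column (face at x = +100 mm, 200 mm high). The head over the foot spans x = -15 mm to the column, 46 mm wide, underside 60 to 65 mm above the bench. The plate before x = -20 mm is free.
- under_foot (a point): point on the top of the rig's plate straight below the press foot (10 mm above the bench), axes as the rig's
- foot (a joint): Lift of the press foot (m), 0 on its stop to 0.016: a brass roll, radius 10 mm, axis across the plate, 34 mm long, under a steel stem. Slides up freely, falls by its weight, 4.5 N. Its gap to the plate when on its stop is 8 to 13 mm, different each time and not told: feel where the slope meets it. From there 5 mm of slide lifts it 1 mm, against 5 to 12 N; the packer stays where it is left.
- canister: bystander: aluminium canister, diameter 70, height 130 mm; origin at its base
- jar: bystander: jar, diameter 60, height 90 mm; origin at its base
- cup: bystander: blue cup, diameter 76, height 85 mm; origin at its base
- wrench: bystander: wrench lying on the bench, 170 mm long

How it is judged:
By the outcome, as a careful person would: the job done as asked, in the order asked, and still so for the second after the job is handed in, with the robot touching nothing.
It also fails if it takes over 72 s, if anything falls off the work surface, if the arm or the gripper's body presses on something with over 40 N, if the wrist force passes 120 N, or if a joint passes its speed limit or range.

## Working session

There is one attempt and no reset: what is moved stays moved. The work goes in short steps, Python scripts to look and compute and a tool call to move; the robot and the scene stay as the last step left them, time stands still between calls to the robot, and variables do not carry over. Pictures are saved under pics/ and viewed, about 8 in all and at most 12, crops included, and the job is handed in when it is done.

Besides the shell and the picture viewer there is one more tool, called after "Emit:" by a JSON object that holds its "api" and its "payload". arm_command: Moves the arm, as the interface text tells. Its arguments: {"type":"object","properties":{"rows":{"type":"array","items":{"type":"array","items":{"type":"number"}}}},"required":["rows"]}

```bash
mkdir -p pics; cat > h.py <<'E'
import numpy as np, cv2
from rig import env
def snap(n,f):
    T=env.camera_model(n); p,d=env.read_camera(n); cv2.imwrite('pics/'+f+'.png',p); np.savez('pics/'+f+'.npz',d=d,K=T['intrinsics'],T=T['world_from_camera'],p=p)
def pt(f,u,v,z=None):
    a=np.load('pics/'+f+'.npz');K,T,d=a['K'],a['T'],a['d']
    r=np.array([(u-K[0,2])/K[0,0],-(v-K[1,2])/K[1,1],-1.])
    if z is None:
        w=d[int(v)-1:int(v)+2,int(u)-1:int(u)+2]; return T[:3,:3]@(r*np.median(w))+T[:3,3]
    D=T[:3,:3]@r; return T[:3,3]+D*(z-T[2,3])/D[2]
def px(f,P):
    a=np.load('pics/'+f+'.npz');K,T=a['K'],a['T']; c=np.linalg.inv(T)@np.append(P,1); return K[0,0]*c[0]/-c[2]+K[0,2], K[1,2]-K[1,1]*c[1]/-c[2]
def st():
    s=env.get_state(); print({k:np.round(v,4).tolist() for k,v in s.items()})
E
python3 - <<'E'
from h import *
snap('top','t0'); snap('side','s0'); st()
print(env.camera_model('top'))
E
```

```text
{'time': 0.1, 'q': [84.0021, 20.5891, 0.6382, -0.0178, -70.1372, -16.5085], 'qvel': [-0.0115, -0.0609, 0.1497, 0.0253, -0.0361, 0.0752], 'joint_efforts': [-0.0011, -58.4162, 29.3749, 7.0154, 0.0102, -0.0], 'ee_pos': [0.2582, 0.6232, 0.2367], 'ee_rot': [[-0.0005, -0.3829, -0.9238], [-0.0015, -0.9238, 0.3829], [-1.0, 0.0016, -0.0002]], 'wrist_force': [-0.0207, -0.6731, -0.8923], 'moment': [-0.0075, 0.0148, 0.0577], 'gripper_width': 0.0876}
{'intrinsics': array([[575.89845163,   0.        , 321.18137917],
       [  0.        , 575.89845163, 235.75269135],
       [  0.        ,   0.        ,   1.        ]]), 'world_from_camera': array([[-0.01191147,  0.99218823, -0.12417986,  0.37222775],
       [-0.99964738, -0.00886842,  0.02502923,  0.09209476],
       [ 0.02373243,  0.12443421,  0.991944  ,  1.49158999],
       [ 0.        ,  0.        ,  0.        ,  1.        ]])}
```

View pics/t0.png

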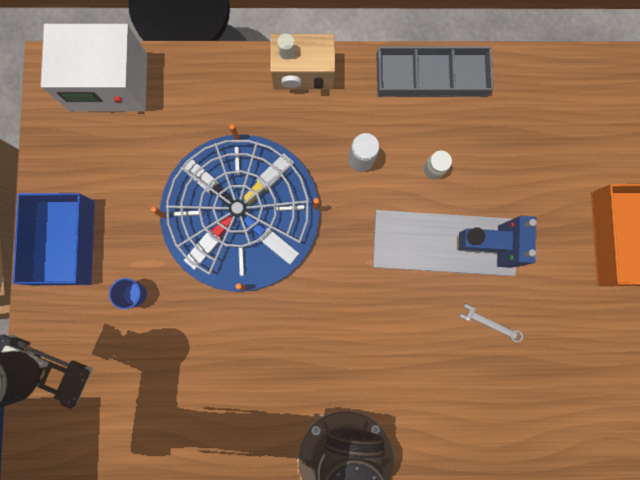

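View pics/s0.png

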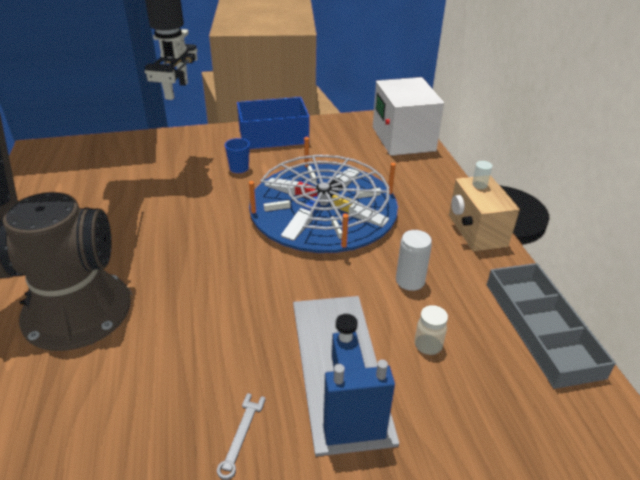

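The top view shows the carousel hub at about (237,208), with red pointing to (200,250), blue in the opening at (280,245), and pegs at (233,128), (316,201), (238,287) and (154,210). The rig plate spans (375..518, 211..275). The side view agrees. I'll measure from an enlarged crop.

```bash
python3 - <<'E'
from h import *
a=np.load('pics/t0.npz')['p']
c1=cv2.resize(a[125:300,150:330],None,fx=3.3,fy=3.3,interpolation=cv2.INTER_CUBIC)
c2=cv2.resize(a[200:285,365:545],None,fx=3.3,fy=3.3,interpolation=cv2.INTER_CUBIC)
o=np.zeros((600,800,3),np.uint8); 
c=np.vstack([cv2.resize(c1,(594,400)) if 0 else c1]); 
cv2.imwrite('pics/c1.png',c1)
for n,u,v,z in [('hub',237,208,.077),('pegN',233,128,.125),('pegE',316,201,.125),('pegS',238,287,.125),('pegW',154,210,.125),('rednose',192,262,.035),('redh',228,219,.06),('bluenose',293,257,.035),
 ('plTL',376,211,.01),('plBL',374,268,.01),('plBR',516,275,.01),('cup',128,293,.085),('can',365,142,.13),('jar',439,160,.09)]:
    print(n,pt('t0',u,v,z).round(4), pt('t0',u,v).round(3))
E
```

```text
hub [0.6206 0.2646 0.077 ] [0.619 0.264 0.084]
pegN [0.8103 0.2697 0.125 ] [0.811 0.27  0.121]
pegE [0.6278 0.0691 0.125 ] [0.628 0.069 0.122]
pegS [0.4233 0.2552 0.125 ] [0.423 0.255 0.123]
pegW [0.6089 0.4564 0.125 ] [0.609 0.456 0.126]
rednose [0.4908 0.382  0.035 ] [0.488 0.374 0.074]
redh [0.5958 0.289  0.06  ] [0.596 0.289 0.061]
bluenose [0.5009 0.1274 0.035 ] [0.501 0.127 0.038]
plTL [ 0.6216 -0.0894  0.01  ] [ 0.622 -0.09   0.006]
plBL [ 0.4726 -0.0807  0.01  ] [ 0.473 -0.082 -0.002]
plBR [ 0.4507 -0.4492  0.01  ] [ 0.451 -0.452  0.002]
cup [0.4133 0.5245 0.085 ] [0.416 0.549 0.005]
can [ 0.772  -0.0518  0.13  ] [ 0.773 -0.052  0.128]
jar [ 0.7364 -0.241   0.09  ] [ 0.736 -0.241  0.092]
```

View pics/c1.png

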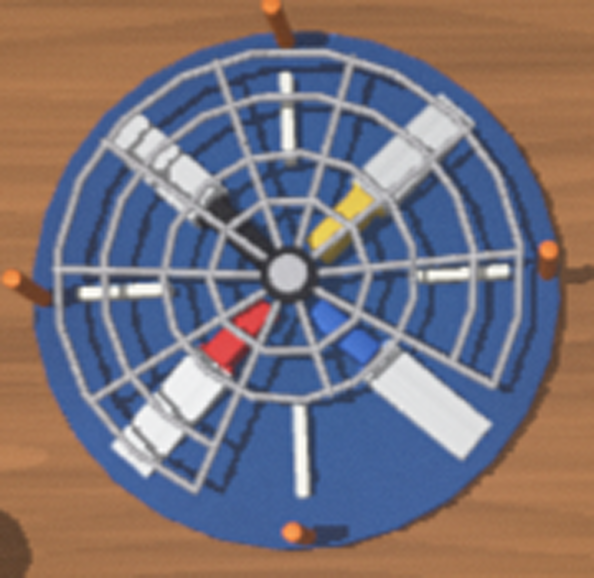

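```bash
cat >> h.py <<'E'
def yang(R): return np.degrees(np.arctan2(R[1,1],R[0,1]))
def plan(wps,g):
    """wps: list of (x,y,z,yangle,n rows); tool down; prints rounded rows"""
    s=env.get_state(); p=np.array(s['ee_pos']); R=np.array(s['ee_rot']); a=yang(R)
    print('at',p.round(4),round(a,1),'w',round(s['gripper_width'],4),'t',round(s['time'],2),'F',np.round(s['wrist_force'],1),'q',np.round(s['q'],0))
    rows=[]
    for x,y,z,b,n in wps:
        t=np.array([x,y,z]); da=(b-a+180)%360-180
        for i in range(n):
            d=(t-p)/n*1000; r=np.radians(a+da*i/n); yv=np.array([np.cos(r),np.sin(r),0]); xv=np.array([0,0,-1.]); zv=np.cross(xv,yv)
            rows.append([g]+[round(float(d@v),1) for v in (xv,yv,zv)]+[round(-da/n,2)])
        p,a=t,a+da
    for i in range(0,len(rows),5): print(rows[i:i+5])
E
python3 - <<'E'
from h import *
print('open edges',[ (lambda d:np.degrees(np.arctan2(d[1],d[0]))%360)(pt('t0',u,v,.074)-pt('t0',237,208,.074)) for u,v in [(300,240.8),(210,272.9)]])
plan([(.424,.257,.2,100,18)],0.4)
E
```

```text
open edges [np.float64(241.8234652783835), np.float64(158.001441445701)]
at [0.2582 0.6232 0.2367] -112.5 w 0.0876 t 0.1 F [-0.  -0.7 -0.9] q [ 84.  21.   1.  -0. -70. -17.]
[[0.4, 2.0, 15.3, -16.3, np.float64(8.19)], [0.4, 2.0, 12.8, -18.3, np.float64(8.19)], [0.4, 2.0, 10.0, -19.9, np.float64(8.19)], [0.4, 2.0, 7.1, -21.2, np.float64(8.19)], [0.4, 2.0, 4.0, -22.0, np.float64(8.19)]]
[[0.4, 2.0, 0.8, -22.3, np.float64(8.19)], [0.4, 2.0, -2.3, -22.2, np.float64(8.19)], [0.4, 2.0, -5.5, -21.6, np.float64(8.19)], [0.4, 2.0, -8.5, -20.6, np.float64(8.19)], [0.4, 2.0, -11.4, -19.2, np.float64(8.19)]]
[[0.4, 2.0, -14.0, -17.4, np.float64(8.19)], [0.4, 2.0, -16.3, -15.2, np.float64(8.19)], [0.4, 2.0, -18.3, -12.7, np.float64(8.19)], [0.4, 2.0, -20.0, -10.0, np.float64(8.19)], [0.4, 2.0, -21.2, -7.1, np.float64(8.19)]]
[[0.4, 2.0, -22.0, -4.0, np.float64(8.19)], [0.4, 2.0, -22.3, -0.8, np.float64(8.19)], [0.4, 2.0, -22.2, 2.4, np.float64(8.19)]]
```

Emit:
{"api": "arm_command", "payload": {"rows": [[0.4, 2, 15, -16, 8.2], [0.4, 2, 13, -18, 8.2], [0.4, 2, 10, -20, 8.2], [0.4, 2, 7, -21, 8.2], [0.4, 2, 4, -22, 8.2]]}}

```text
time: 0.6
ee_pos: [0.3026, 0.5194, 0.223]
ee_rot: [[-0.002, -0.905, -0.426], [-0.006, -0.426, 0.905], [-1.0, 0.004, -0.005]]
wrist_force: [0.3, 0.0, -0.3]
gripper_width: 0.0529
```

Emit:
{"api": "arm_command", "payload": {"rows": [[0.4, 2, 1, -22, 8.2], [0.4, 2, -2, -22, 8.2], [0.4, 2, -5, -22, 8.2], [0.4, 2, -8, -21, 8.2], [0.4, 2, -11, -19, 8.2]]}}

```text
time: 1.1
ee_pos: [0.3438, 0.4101, 0.2114]
ee_rot: [[-0.004, -0.953, 0.301], [-0.01, 0.302, 0.953], [-1.0, 0.001, -0.01]]
wrist_force: [-0.1, 0.2, 0.3]
gripper_width: 0.0351
```

Emit:
{"api": "arm_command", "payload": {"rows": [[0.4, 2, -14, -17, 8.2], [0.4, 2, -16, -15, 8.2], [0.4, 2, -18, -13, 8.2], [0.4, 2, -20, -10, 8.2], [0.4, 2, -21, -7, 8.2]]}}

```text
time: 1.6
ee_pos: [0.3827, 0.3006, 0.2006]
ee_rot: [[-0.006, -0.495, 0.869], [-0.012, 0.869, 0.495], [-1.0, -0.008, -0.011]]
wrist_force: [0.6, -0.6, -0.5]
gripper_width: 0.035
```

Emit:
{"api": "arm_command", "payload": {"rows": [[0.4, 2, -22, -4, 8.2], [0.4, 2, -22, -1, 8.2], [0.4, 2, -22, 2, 8.2]]}}

```text
time: 1.9
ee_pos: [0.4039, 0.2343, 0.1944]
ee_rot: [[-0.007, -0.07, 0.998], [-0.013, 0.997, 0.07], [-1.0, -0.012, -0.007]]
wrist_force: [1.0, 0.4, -0.3]
gripper_width: 0.0349
```

```bash
python3 - <<'E'
from h import *
plan([(.424,.257,.15,100,3)],0.4)
E
```

```text
at [0.4039 0.2343 0.1944] 94.0 w 0.0349 t 1.9 F [ 1.   0.4 -0.3] q [  54.    3.  -28.    0.  -60. -141.]
[[0.4, 14.8, 7.1, 7.2, np.float64(-1.99)], [0.4, 14.8, 6.8, 7.5, np.float64(-1.99)], [0.4, 14.8, 6.6, 7.7, np.float64(-1.99)]]
```

```bash
python3 - <<'E'
from h import *
w=[(.424,.256,.16,100,2),(.424,.256,.096,100,3)]
for k in range(1,6):
    th=np.radians(182.3+65.7*k/5); w.append((.618+.195*np.cos(th),.263+.195*np.sin(th),.096,100+9*k,4))
plan(w,0.4)
E
```

```text
at [0.4039 0.2343 0.1944] 94.0 w 0.0349 t 1.9 F [ 1.   0.4 -0.3] q [  54.    3.  -28.    0.  -60. -141.]
[[0.4, 17.2, 10.1, 10.8, np.float64(-2.98)], [0.4, 17.2, 9.5, 11.3, np.float64(-2.98)], [0.4, 21.3, 0.0, 0.0, np.float64(-0.0)], [0.4, 21.3, 0.0, 0.0, np.float64(-0.0)], [0.4, 21.3, 0.0, 0.0, np.float64(-0.0)]]
[[0.4, 0.0, -11.3, -0.5, np.float64(-2.25)], [0.4, 0.0, -11.3, -0.9, np.float64(-2.25)], [0.4, 0.0, -11.2, -1.4, np.float64(-2.25)], [0.4, 0.0, -11.2, -1.8, np.float64(-2.25)], [0.4, 0.0, -11.1, 0.6, np.float64(-2.25)]]
[[0.4, 0.0, -11.2, 0.1, np.float64(-2.25)], [0.4, 0.0, -11.2, -0.3, np.float64(-2.25)], [0.4, 0.0, -11.1, -0.7, np.float64(-2.25)], [0.4, 0.0, -11.1, 1.4, np.float64(-2.25)], [0.4, 0.0, -11.1, 1.0, np.float64(-2.25)]]
[[0.4, 0.0, -11.1, 0.5, np.float64(-2.25)], [0.4, 0.0, -11.2, 0.1, np.float64(-2.25)], [0.4, 0.0, -10.9, 2.2, np.float64(-2.25)], [0.4, 0.0, -11.0, 1.8, np.float64(-2.25)], [0.4, 0.0, -11.1, 1.3, np.float64(-2.25)]]
[[0.4, 0.0, -11.1, 0.9, np.float64(-2.25)], [0.4, 0.0, -10.8, 3.0, np.float64(-2.25)], [0.4, 0.0, -10.9, 2.5, np.float64(-2.25)], [0.4, 0.0, -11.0, 2.1, np.float64(-2.25)], [0.4, 0.0, -11.0, 1.7, np.float64(-2.25)]]
```

Emit:
{"api": "arm_command", "payload": {"rows": [[0.4, 7, 10, 11, -3], [0.4, 7, 9.5, 11, -3], [0.4, 0, 0, 0, 0]]}}

```text
time: 2.2
ee_pos: [0.4243, 0.2524, 0.1793]
ee_rot: [[-0.007, -0.168, 0.986], [-0.013, 0.986, 0.168], [-1.0, -0.011, -0.01]]
wrist_force: [-0.8, -0.9, 0.3]
gripper_width: 0.0351
```

```bash
python3 - <<'E'
from h import *
plan([(.424,.256,.096,100,4)],0.4)
snap('wrist','w1')
print(px('w1',[.424,.256,.125]))
E
```

```text
at [0.4243 0.2524 0.1793] 99.7 w 0.0351 t 2.2 F [-0.8 -0.9  0.3] q [  54.    7.  -26.    0.  -58. -134.]
[[0.4, 20.8, 0.9, 0.1, np.float64(-0.08)], [0.4, 20.8, 0.9, 0.1, np.float64(-0.08)], [0.4, 20.8, 0.9, 0.1, np.float64(-0.08)], [0.4, 20.8, 0.9, 0.1, np.float64(-0.08)]]
(np.float64(315.5625225940038), np.float64(267.9872029286417))
```

View pics/w1.png

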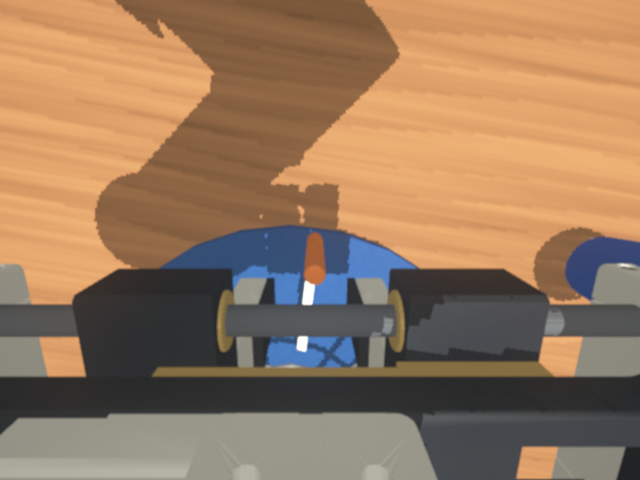

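The peg top is at about (315,272), which matches the prediction and sits centred between the fingers. I'll go down and sweep the arc.

Emit:
{"api": "arm_command", "payload": {"rows": [[0.4, 21, 1, 0, 0], [0.4, 21, 1, 0, 0], [0.4, 21, 1, 0, 0], [0.4, 20, 1, 0, 0]]}}

```text
time: 2.65
ee_pos: [0.4227, 0.2558, 0.0979]
ee_rot: [[-0.003, -0.162, 0.987], [-0.008, 0.987, 0.162], [-1.0, -0.007, -0.005]]
wrist_force: [0.6, 0.3, -0.1]
gripper_width: 0.035
```

Emit:
{"api": "arm_command", "payload": {"rows": [[0.4, 0, -11.3, -0.5, -2.25], [0.4, 0, -11.3, -0.9, -2.25], [0.4, 0, -11.2, -1.4, -2.25], [0.4, 0, -11.2, -1.8, -2.25], [0.4, 0, -11.1, 0.6, -2.25]]}}

```text
time: 3.15
ee_pos: [0.4287, 0.1983, 0.0964]
ee_rot: [[-0.007, -0.355, 0.935], [-0.011, 0.935, 0.355], [-1.0, -0.008, -0.01]]
wrist_force: [-1.2, 0.3, -1.2]
gripper_width: 0.0348
```

Emit:
{"api": "arm_command", "payload": {"rows": [[0.4, 0, -11.2, 0, -2.25], [0.4, 0, -11.2, -0.3, -2.25], [0.4, 0, -11.1, -0.7, -2.25], [0.4, 0, -11.1, 1.4, -2.25], [0.4, 0, -11.1, 1, -2.25]]}}

```text
time: 3.65
ee_pos: [0.451, 0.146, 0.0981]
ee_rot: [[-0.008, -0.534, 0.845], [-0.01, 0.845, 0.534], [-1.0, -0.004, -0.012]]
wrist_force: [-1.4, 0.7, -1.0]
gripper_width: 0.0348
```

```bash
python3 - <<'E'
from h import *
w=[]
for k in (4,5):
    th=np.radians(182.3+65.7*k/5); w.append((.618+.195*np.cos(th),.263+.195*np.sin(th),.096,100+9*k,6))
plan(w,0.4)
E
```

```text
at [0.451  0.146  0.0981] 122.3 w 0.0348 t 3.65 F [-1.4  0.7 -1. ] q [  42.   10.  -34.    0.  -46. -100.]
[[0.4, 0.3, -10.9, 3.9, np.float64(-2.28)], [0.4, 0.3, -11.0, 3.5, np.float64(-2.28)], [0.4, 0.3, -11.1, 3.1, np.float64(-2.28)], [0.4, 0.3, -11.2, 2.6, np.float64(-2.28)], [0.4, 0.3, -11.3, 2.2, np.float64(-2.28)]]
[[0.4, 0.3, -11.4, 1.7, np.float64(-2.28)], [0.4, 0.0, -7.2, 2.0, np.float64(-1.5)], [0.4, 0.0, -7.2, 1.8, np.float64(-1.5)], [0.4, 0.0, -7.3, 1.6, np.float64(-1.5)], [0.4, 0.0, -7.3, 1.4, np.float64(-1.5)]]
[[0.4, 0.0, -7.3, 1.2, np.float64(-1.5)], [0.4, 0.0, -7.4, 1.0, np.float64(-1.5)]]
```

Emit:
{"api": "arm_command", "payload": {"rows": [[0.4, 0.3, -10.9, 3.9, -2.3], [0.4, 0.3, -11, 3.5, -2.3], [0.4, 0.3, -11.1, 3.1, -2.3], [0.4, 0.3, -11.2, 2.6, -2.3], [0.4, 0.3, -11.3, 2.2, -2.3]]}}

```text
time: 4.15
ee_pos: [0.4928, 0.1073, 0.0973]
ee_rot: [[-0.013, -0.694, 0.72], [-0.012, 0.72, 0.694], [-1.0, 0.001, -0.018]]
wrist_force: [-1.0, 0.8, 1.3]
gripper_width: 0.0351
```

Emit:
{"api": "arm_command", "payload": {"rows": [[0.4, 0.3, -11.4, 1.7, -2.3], [0.4, 0, -7.2, 2, -1.5], [0.4, 0, -7.2, 1.8, -1.5], [0.4, 0, -7.3, 1.6, -1.5], [0.4, 0, -7.3, 1.4, -1.5]]}}

```text
time: 4.65
ee_pos: [0.5263, 0.0845, 0.0978]
ee_rot: [[-0.016, -0.791, 0.611], [-0.012, 0.611, 0.791], [-1.0, 0.005, -0.019]]
wrist_force: [0.4, 1.4, -0.2]
gripper_width: 0.0351
```

Emit:
{"api": "arm_command", "payload": {"rows": [[0.4, 0, -7.3, 1.2, -1.5], [0.4, 0, -7.4, 1, -1.5], [0.4, 0, 0, 0, 0]]}}

```text
time: 4.95
ee_pos: [0.5387, 0.0772, 0.0983]
ee_rot: [[-0.016, -0.822, 0.57], [-0.011, 0.57, 0.822], [-1.0, 0.007, -0.018]]
wrist_force: [-0.8, 0.2, 0.2]
gripper_width: 0.0347
```

```bash
python3 - <<'E'
from h import *
th=np.radians(248)
plan([(.618+.195*np.cos(th),.263+.195*np.sin(th),.096,145,1)],0.4)
snap('top','t1')
a=np.load('pics/t1.npz')['p']
cv2.imwrite('pics/c2.png',cv2.resize(a[125:300,150:330],None,fx=3.3,fy=3.3,interpolation=cv2.INTER_CUBIC))
E
```

```text
at [0.5387 0.0772 0.0983] 145.3 w 0.0347 t 4.95 F [-0.8  0.2  0.2] q [ 29.  17. -25.   0. -49. -64.]
[[0.4, 2.3, -2.3, 7.7, np.float64(0.26)]]
```

View pics/c2.png

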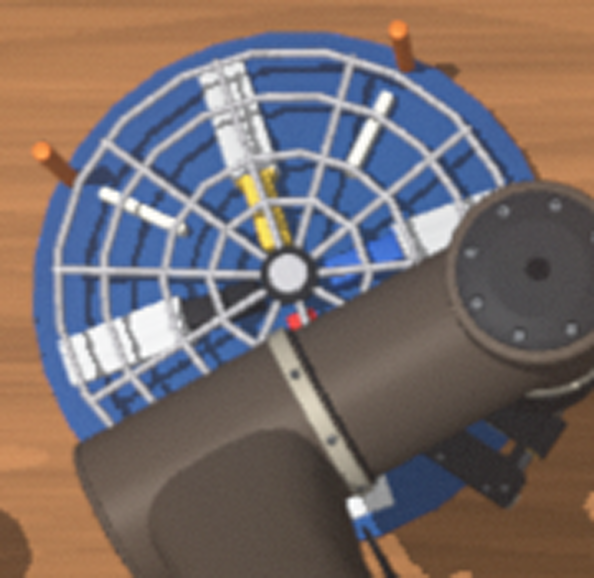

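The crop shows two pegs, at (398,30) and (42,150). The arm covers the red packer, so I'll get the deck angle from the pegs.

```bash
python3 - <<'E'
from h import *
for c in [(.6175,.2627),(.619,.264)]:
  for u,v in [(150+398/3.3,125+28/3.3),(150+42/3.3,125+148/3.3)]:
    d=pt('t1',u,v,.125)[:2]-c; print(np.hypot(*d),np.degrees(np.arctan2(d[1],d[0])))
# go up, then to a look pose back from the opening
plan([(.533,.074,.2,145,3),(.47,.21,.2,110,5)],0.7)
E
```

```text
0.19755820720434497 -25.347456067118753
0.196605603824566 62.96885489232722
0.19676754284266287 -25.87654885043468
0.19476733025509374 63.18811097302378
at [0.5383 0.0772 0.0983] 145.2 w 0.0352 t 5.0 F [-0.  -0.5 -0.4] q [ 29.  17. -26.   0. -49. -64.]
[[0.7, -33.9, 0.8, -1.9, np.float64(0.07)], [0.7, -33.9, 0.8, -1.9, np.float64(0.07)], [0.7, -33.9, 0.8, -1.9, np.float64(0.07)], [0.7, 0.0, 25.9, 15.1, np.float64(7.0)], [0.7, 0.0, 27.6, 11.8, np.float64(7.0)]]
[[0.7, 0.0, 28.8, 8.3, np.float64(7.0)], [0.7, 0.0, 29.6, 4.8, np.float64(7.0)], [0.7, 0.0, 30.0, 1.1, np.float64(7.0)]]
```

Emit:
{"api": "arm_command", "payload": {"rows": [[0.4, -34, 1, -2, 0], [0.4, -34, 1, -2, 0], [0.5, -34, 1, -2, 0], [0.7, 0, 26, 15, 7], [0.7, 0, 27, 12, 7]]}}

```text
time: 5.5
ee_pos: [0.5058, 0.1284, 0.2039]
ee_rot: [[-0.02, -0.647, 0.762], [-0.012, 0.762, 0.647], [-1.0, 0.004, -0.023]]
wrist_force: [0.0, 0.7, -0.0]
gripper_width: 0.0533
```

Emit:
{"api": "arm_command", "payload": {"rows": [[0.7, 0, 28, 8, 7], [0.7, 0, 29, 5, 7], [0.7, 0, 30, 1, 7], [0.7, 0, 0, 0, 0]]}}

```text
time: 5.9
ee_pos: [0.4654, 0.2143, 0.2058]
ee_rot: [[-0.018, -0.308, 0.951], [-0.01, 0.951, 0.308], [-1.0, -0.004, -0.02]]
wrist_force: [-0.2, -0.3, 0.2]
gripper_width: 0.0612
```

```bash
python3 - <<'E'
from h import *
plan([(.5,.2225,.12,109,4)],0.7)
snap('wrist','w2')
E
```

```text
at [0.4654 0.2143 0.2058] 107.9 w 0.0612 t 5.9 F [-0.2 -0.3  0.2] q [  46.    7.  -21.   -0.  -63. -118.]
[[0.7, 21.4, -0.7, 8.9, np.float64(-0.27)], [0.7, 21.4, -0.7, 8.9, np.float64(-0.27)], [0.7, 21.4, -0.8, 8.9, np.float64(-0.27)], [0.7, 21.4, -0.8, 8.8, np.float64(-0.27)]]
```

View pics/w2.png

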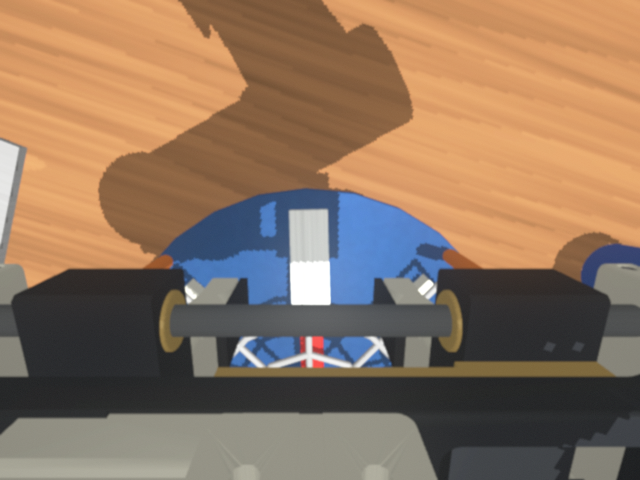

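The wrist view shows the red packer's blade straight between the fingers, with nose corners at (290,209) and (327,209) and edges at (290,302) and (330,302), and the red handle below them.

```bash
python3 - <<'E'
from h import *
n=(pt('w2',290,209.5,.035)+pt('w2',327.5,209.5,.035))/2
m=(pt('w2',290,300,.044)+pt('w2',330,300,.044))/2
print(pt('w2',290,209.5,.035)-pt('w2',327.5,209.5,.035),pt('w2',309,215),pt('w2',310,295))
d=(m-n)[:2]; L=np.hypot(*d); a=np.degrees(np.arctan2(-d[1],-d[0]))%360
print(n,m,L,a)
u=d/L; g=n[:2]+60*1e-3*u; print('grasp',g)
e=g-82e-3*u
plan([(g[0],g[1],.1,a-90,5),(g[0],g[1],.043,a-90,5)],.7)
E
```

```text
[ 0.0107142  -0.03312391  0.        ] [0.45181667 0.20895856 0.03567616] [0.52152289 0.23248935 0.05010177]
[0.44708786 0.20718493 0.035     ] [0.52878565 0.23480638 0.044     ] 0.08624078988700128 198.6800324532448
grasp [0.50392717 0.22640191]
at [0.4657 0.2132 0.2057] 108.2 w 0.0617 t 5.95 F [-0.1  0.3  0.3] q [  46.    7.  -21.   -0.  -63. -118.]
[[0.7, 21.1, 0.1, 8.1, np.float64(-0.1)], [0.7, 21.1, 0.1, 8.1, np.float64(-0.1)], [0.7, 21.1, 0.1, 8.1, np.float64(-0.1)], [0.7, 21.1, 0.1, 8.1, np.float64(-0.1)], [0.7, 21.1, 0.1, 8.1, np.float64(-0.1)]]
[[0.7, 11.4, 0.0, 0.0, np.float64(-0.0)], [0.7, 11.4, 0.0, 0.0, np.float64(-0.0)], [0.7, 11.4, 0.0, 0.0, np.float64(-0.0)], [0.7, 11.4, 0.0, 0.0, np.float64(-0.0)], [0.7, 11.4, 0.0, 0.0, np.float64(-0.0)]]
```

Emit:
{"api": "arm_command", "payload": {"rows": [[0.7, 21, 0, 8, 0], [0.7, 21, 0, 8, 0], [0.7, 21, 0, 8, 0], [0.7, 21, 0, 8, 0], [0.7, 21, 0, 8, 0]]}}

```text
time: 6.45
ee_pos: [0.5032, 0.2242, 0.1014]
ee_rot: [[-0.012, -0.318, 0.948], [-0.005, 0.948, 0.318], [-1.0, -0.001, -0.013]]
wrist_force: [0.7, 0.3, 0.6]
gripper_width: 0.0613
```

Emit:
{"api": "arm_command", "payload": {"rows": [[0.7, 12, 0, 0, 0], [0.7, 12, 0, 0, 0], [0.7, 12, 0, 0, 0], [0.7, 12, 0, 0, 0], [0.7, 7, 0, 0, 0]]}}

```text
time: 6.95
ee_pos: [0.5016, 0.2213, 0.0422]
ee_rot: [[-0.013, -0.318, 0.948], [-0.007, 0.948, 0.318], [-1.0, -0.002, -0.015]]
wrist_force: [-0.1, 0.5, -0.5]
gripper_width: 0.0616
```

```bash
python3 - <<'E'
from h import *
plan([(.504,.2264,.0435,108.7,2)],.7)
E
```

```text
at [0.5016 0.2213 0.0422] 108.5 w 0.0616 t 6.95 F [-0.1  0.5 -0.5] q [  44.   21.  -28.   -0.  -42. -115.]
[[0.7, -0.7, 2.0, 2.0, np.float64(-0.08)], [0.7, -0.7, 2.0, 2.0, np.float64(-0.08)]]
```

Emit:
{"api": "arm_command", "payload": {"rows": [[0.7, -0.5, 4, 3, 0], [0.0, 0, 0, 0, 0], [0.0, 0, 0, 0, 0], [0.0, 0, 0, 0, 0], [0.0, 0, 0, 0, 0]]}}

```text
time: 7.45
ee_pos: [0.5036, 0.2273, 0.0434]
ee_rot: [[-0.012, -0.319, 0.948], [-0.006, 0.948, 0.319], [-1.0, -0.001, -0.014]]
wrist_force: [-0.4, 0.2, -3.1]
gripper_width: 0.0356
```

```bash
python3 - <<'E'
from h import *
u=np.array([np.cos(np.radians(198.7)),np.sin(np.radians(198.7))])
p=np.array(env.get_state()['ee_pos']); e=p[:2]+.092*u
plan([(e[0],e[1],p[2]+.0005,108.6,10)],0)
E
```

```text
at [0.5036 0.2273 0.0434] 108.6 w 0.0356 t 7.45 F [-0.4  0.2 -3.1] q [  44.   21.  -27.   -0.  -42. -116.]
[[0, -0.1, -0.0, -9.2, np.float64(-0.0)], [0, -0.1, -0.0, -9.2, np.float64(-0.0)], [0, -0.1, -0.0, -9.2, np.float64(-0.0)], [0, -0.1, -0.0, -9.2, np.float64(-0.0)], [0, -0.1, -0.0, -9.2, np.float64(-0.0)]]
[[0, -0.1, -0.0, -9.2, np.float64(-0.0)], [0, -0.1, -0.0, -9.2, np.float64(-0.0)], [0, -0.1, -0.0, -9.2, np.float64(-0.0)], [0, -0.1, -0.0, -9.2, np.float64(-0.0)], [0, -0.1, -0.0, -9.2, np.float64(-0.0)]]
```

Emit:
{"api": "arm_command", "payload": {"rows": [[0, 0, 0, -9, 0], [0, 0, 0, -9, 0], [0, 0, 0, -9, 0], [0, 0, 0, -9, 0], [0, 0, 0, -9, 0]]}}

```text
time: 7.95
ee_pos: [0.457, 0.2111, 0.0435]
ee_rot: [[-0.013, -0.318, 0.948], [-0.006, 0.948, 0.318], [-1.0, -0.001, -0.015]]
wrist_force: [-0.1, -1.0, -2.5]
gripper_width: 0.0351
```

Emit:
{"api": "arm_command", "payload": {"rows": [[0, 0, 0, -9, 0], [0, 0, 0, -9, 0], [0, 0, 0, -9, 0], [0, 0, 0, -9, 0], [0, 0, 0, -10, 0]]}}

```text
time: 8.45
ee_pos: [0.4089, 0.1947, 0.0443]
ee_rot: [[-0.014, -0.318, 0.948], [-0.006, 0.948, 0.318], [-1.0, -0.001, -0.015]]
wrist_force: [0.2, 1.5, -3.1]
gripper_width: 0.0356
```

```bash
python3 - <<'E'
from h import *
st(); snap('top','t2')
a=np.load('pics/t2.npz')['p']
cv2.imwrite('pics/c3.png',cv2.resize(a[125:300,150:330],None,fx=3.3,fy=3.3,interpolation=cv2.INTER_CUBIC))
E
```

```text
{'time': 8.45, 'q': [50.1774, 13.4911, -39.7114, -0.6283, -37.577, -121.1473], 'qvel': [7.7529, -9.0037, -13.1273, -0.3135, 4.2612, -7.497], 'joint_efforts': [-1.0344, -37.9627, 20.0192, 4.752, -0.2523, 0.2383], 'ee_pos': [0.4089, 0.1947, 0.0443], 'ee_rot': [[-0.0138, -0.3178, 0.9481], [-0.0061, 0.9482, 0.3177], [-0.9999, -0.0014, -0.0151]], 'wrist_force': [0.1993, 1.4816, -3.0544], 'moment': [0.1266, -0.1558, 0.0123], 'gripper_width': 0.0356}
```

View pics/c3.png

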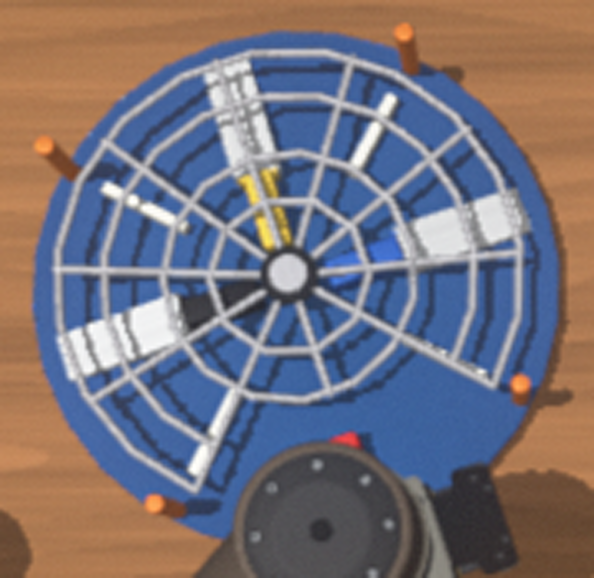

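The top view shows the red handle's end at (345,440), clear of the guard, and the other three packers still in their places. I'll lift and carry.

```bash
python3 - <<'E'
from h import *
plan([(.409,.195,.18,108.6,4),(.47,-.0,.18,142,7),(.54,-.205,.15,176.6,7)],0)
E
```

```text
at [0.4071 0.1935 0.0441] 108.5 w 0.0358 t 8.5 F [-2.8 -2.3 -3.4] q [  50.   13.  -40.   -1.  -38. -121.]
[[0, -34.0, 0.2, 0.6, np.float64(-0.03)], [0, -34.0, 0.2, 0.6, np.float64(-0.03)], [0, -34.0, 0.2, 0.6, np.float64(-0.03)], [0, -34.0, 0.2, 0.6, np.float64(-0.03)], [0, 0.0, -29.2, -0.6, np.float64(-4.77)]]
[[0, 0.0, -29.0, -3.1, np.float64(-4.77)], [0, 0.0, -28.7, -5.5, np.float64(-4.77)], [0, 0.0, -28.1, -7.8, np.float64(-4.77)], [0, 0.0, -27.4, -10.1, np.float64(-4.77)], [0, 0.0, -26.4, -12.4, np.float64(-4.77)]]
[[0, 0.0, -25.3, -14.5, np.float64(-4.77)], [0, 4.3, -25.9, -16.9, np.float64(-4.94)], [0, 4.3, -24.4, -19.1, np.float64(-4.94)], [0, 4.3, -22.6, -21.1, np.float64(-4.94)], [0, 4.3, -20.7, -23.0, np.float64(-4.94)]]
[[0, 4.3, -18.7, -24.7, np.float64(-4.94)], [0, 4.3, -16.5, -26.2, np.float64(-4.94)], [0, 4.3, -14.1, -27.5, np.float64(-4.94)]]
```

Emit:
{"api": "arm_command", "payload": {"rows": [[0, -20, 0, 0, 0], [0, -34, 0, 1, 0], [0, -34, 0, 1, 0], [0, -34, 0, 1, 0], [0, -14, -20, 0, -4]]}}

```text
time: 9.0
ee_pos: [0.4153, 0.1753, 0.1828]
ee_rot: [[-0.019, -0.385, 0.923], [-0.012, 0.923, 0.385], [-1.0, -0.003, -0.022]]
wrist_force: [0.9, 1.1, -3.4]
gripper_width: 0.0353
```

Emit:
{"api": "arm_command", "payload": {"rows": [[0, 0, -29, -3, -4.8], [0, 0, -29, -5.5, -4.8], [0, 0, -28, -8, -4.8], [0, 0, -27, -10, -4.8], [0, 0, -26, -12, -4.8]]}}

```text
time: 9.5
ee_pos: [0.4591, 0.0343, 0.1873]
ee_rot: [[-0.013, -0.742, 0.67], [-0.006, 0.67, 0.742], [-1.0, 0.005, -0.013]]
wrist_force: [0.8, 0.8, -4.1]
gripper_width: 0.0355
```

Emit:
{"api": "arm_command", "payload": {"rows": [[0, 0, -25, -14, -4.8], [0, 4, -26, -17, -5], [0, 4, -24, -19, -5], [0, 4, -23, -21, -5], [0, 4, -21, -23, -5]]}}

```text
time: 10.0
ee_pos: [0.5111, -0.1147, 0.1714]
ee_rot: [[-0.011, -0.96, 0.278], [-0.005, 0.279, 0.96], [-1.0, 0.009, -0.008]]
wrist_force: [1.3, 0.3, -3.4]
gripper_width: 0.0357
```

```bash
python3 - <<'E'
from h import *
plan([(.54,-.205,.12,176.6,5)],0)
E
```

```text
at [ 0.5111 -0.1147  0.1714] 163.8 w 0.0357 t 10.0 F [ 1.3  0.3 -3.4] q [  9.  10. -23.   0. -57. -25.]
[[0, 10.3, -10.6, -15.7, np.float64(-2.55)], [0, 10.3, -9.9, -16.2, np.float64(-2.55)], [0, 10.3, -9.1, -16.6, np.float64(-2.55)], [0, 10.3, -8.4, -17.0, np.float64(-2.55)], [0, 10.3, -7.6, -17.4, np.float64(-2.55)]]
```

Emit:
{"api": "arm_command", "payload": {"rows": [[0, 10, -10.5, -15.5, -2.6], [0, 10, -10, -16, -2.6], [0, 10, -9, -16.5, -2.6], [0, 10, -8.5, -17, -2.6], [0, 10, -7.5, -17, -2.6]]}}

```text
time: 10.5
ee_pos: [0.5404, -0.2093, 0.1192]
ee_rot: [[-0.011, -0.999, 0.046], [-0.005, 0.046, 0.999], [-1.0, 0.011, -0.005]]
wrist_force: [0.5, 0.1, -3.1]
gripper_width: 0.0358
```

Emit:
{"api": "arm_command", "payload": {"rows": [[0, 0, 0, 0, 0]]}}

```text
time: 10.6
ee_pos: [0.5397, -0.2106, 0.1173]
ee_rot: [[-0.014, -0.999, 0.047], [-0.005, 0.047, 0.999], [-1.0, 0.013, -0.005]]
wrist_force: [-0.7, -0.2, -2.0]
gripper_width: 0.0358
```

```bash
python3 - <<'E'
from h import *
plan([(.54,-.205,.05,176.6,5)],0)
snap('wrist','w3')
E
```

```text
at [ 0.5397 -0.2106  0.1173] 177.3 w 0.0358 t 10.6 F [-0.7 -0.2 -2. ] q [ -2.  18. -20.   0. -52.  -1.]
[[0, 13.5, -0.0, 1.1, np.float64(0.15)], [0, 13.5, -0.0, 1.1, np.float64(0.15)], [0, 13.5, -0.0, 1.1, np.float64(0.15)], [0, 13.5, -0.0, 1.1, np.float64(0.15)], [0, 13.5, -0.0, 1.1, np.float64(0.15)]]
```

View pics/w3.png

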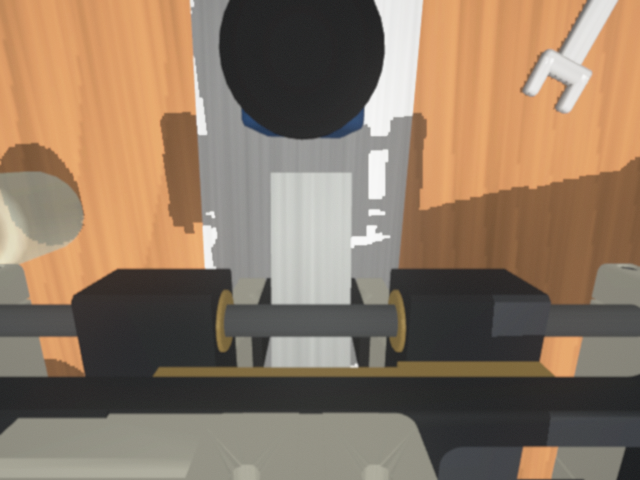

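The packer points at the rig. The plate's edges run (193,20)-(207,240) on the left and (421,10)-(399,265) on the right, and the nose is at (271..351,172).

```bash
python3 - <<'E'
from h import *
L=[pt('w3',*q,.01)[:2] for q in [(193,20),(207,240)]]; R=[pt('w3',*q,.01)[:2] for q in [(421,10),(399,265)]]
for a,b in (L,R): d=a-b; print(a,b,np.degrees(np.arctan2(d[1],d[0]))%360)
u=np.array([np.cos(np.radians(266.65)),np.sin(np.radians(266.65))]); n=np.array([-u[1],u[0]]); o=np.array([.534,-.3046])
f=lambda P:(np.round((P[:2]-o)@u,4),np.round((P[:2]-o)@n,4))
print('L',[f(p) for p in L],'R',[f(p) for p in R])
z=.117-.0138+.005
print('nose',f(pt('w3',271,173,z)),f(pt('w3',351,173,z)),'tool',f(np.array(env.get_state()['ee_pos'])))
P=[pt('w3',q,125) for q in (250,355)]; print('head',P,[f(p) for p in P])
print('edges blade',[f(pt('w3',x,260,z+.006)) for x in (269,353)])
E
```

```text
[ 0.60762852 -0.36474915] [ 0.61653199 -0.21786554] 266.53121311591303
[ 0.45937094 -0.36423207] [ 0.47063842 -0.19043328] 266.29067082932266
L [(np.float64(0.0557), np.float64(0.077)), (np.float64(-0.0914), np.float64(0.0773))] R [(np.float64(0.0639), np.float64(-0.071)), (np.float64(-0.1103), np.float64(-0.0699))]
nose (np.float64(-0.0358), np.float64(0.0186)) (np.float64(-0.0355), np.float64(-0.0169)) tool (np.float64(-0.0948), np.float64(0.0001))
head [array([ 0.55892721, -0.28864333,  0.12990184]), array([ 0.52020189, -0.28686253,  0.12990617])] [(np.float64(-0.0174), np.float64(0.024)), (np.float64(-0.0169), np.float64(-0.0148))]
edges blade [(np.float64(-0.0743), np.float64(0.0196)), (np.float64(-0.074), np.float64(-0.0186))]
```

Emit:
{"api": "arm_command", "payload": {"rows": [[0, 20, -2, 0, 0.8], [0, 20, -1, 0, 0], [0, 20, 0, 0, 0], [0, 15, 0, 0, 0], [0, 10, 0, 0, 0]]}}

```text
time: 11.15
ee_pos: [0.5435, -0.2081, 0.0342]
ee_rot: [[-0.006, -0.998, 0.065], [-0.005, 0.065, 0.998], [-1.0, 0.006, -0.006]]
wrist_force: [0.3, -0.3, -2.4]
gripper_width: 0.0357
```

```bash
python3 - <<'E'
from h import *
plan([(.5425,-.2106,.025,176.6,3)],0)
E
```

```text
at [ 0.5435 -0.2081  0.0342] 176.3 w 0.0357 t 11.15 F [ 0.3 -0.3 -2.4] q [ -2.  24. -25.   0. -42.  -3.]
[[0, 3.1, 0.3, -0.8, np.float64(-0.11)], [0, 3.1, 0.3, -0.8, np.float64(-0.11)], [0, 3.1, 0.3, -0.8, np.float64(-0.11)]]
```

Emit:
{"api": "arm_command", "payload": {"rows": [[0, 4, 0, 0, 0], [0, 3, 0, 0, 0], [0, 2, 0, 0, 0], [0, 1, 0, 0, 0]]}}

```text
time: 11.55
ee_pos: [0.5438, -0.2071, 0.0245]
ee_rot: [[-0.006, -0.998, 0.064], [-0.005, 0.064, 0.998], [-1.0, 0.005, -0.006]]
wrist_force: [0.2, -0.7, -2.6]
gripper_width: 0.0354
```

Emit:
{"api": "arm_command", "payload": {"rows": [[0.7, 0, 0, 0, 0], [0.7, 0, 0, 0, 0], [0.7, 0, 0, 0, 0], [0.7, 0, 0, 0, 0]]}}

```text
time: 11.95
ee_pos: [0.5461, -0.2075, 0.0271]
ee_rot: [[-0.001, -0.998, 0.064], [-0.006, 0.064, 0.998], [-1.0, 0.0, -0.006]]
wrist_force: [-0.5, 0.8, -0.3]
gripper_width: 0.0594
```

Emit:
{"api": "arm_command", "payload": {"rows": [[0.7, -15, 0, 0, 0], [0.7, -25, 0, 0, 0], [0.7, -30, 0, 10, 0], [0.7, -10, 0, 35, 0], [0.7, 0, 0, 35, 0]]}}

```text
time: 12.45
ee_pos: [0.5513, -0.1286, 0.1098]
ee_rot: [[-0.001, -0.998, 0.069], [-0.006, 0.069, 0.998], [-1.0, 0.0, -0.006]]
wrist_force: [0.2, 0.2, -0.2]
gripper_width: 0.0612
```

```bash
python3 - <<'E'
from h import *
plan([(.5425,-.2106,.025,176.6,3)],0)
snap('wrist','w4')
E
```

```text
at [ 0.5513 -0.1286  0.1098] 176.0 w 0.0612 t 12.45 F [ 0.2  0.2 -0.2] q [  7.  17. -23.   0. -50. -11.]
[[0, 28.3, 1.0, -27.5, np.float64(-0.19)], [0, 28.3, 1.1, -27.5, np.float64(-0.19)], [0, 28.3, 1.2, -27.5, np.float64(-0.19)]]
```

View pics/w4.png

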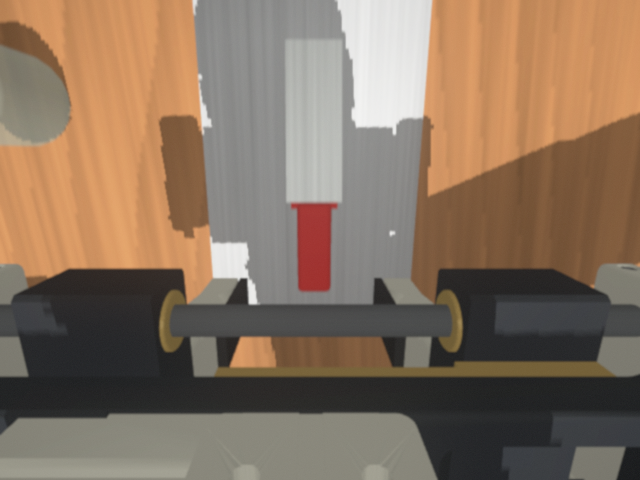

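The packer lies flat and straight on the plate. Its nose corners are at (287,39) and (340,39), the handle's end is at (299..331,290), and the plate's edges are at (196,30)-(211,250) and (432,30)-(414,250).

```bash
python3 - <<'E'
from h import *
u=np.array([np.cos(np.radians(266.65)),np.sin(np.radians(266.65))]); n=np.array([-u[1],u[0]]); o=np.array([.534,-.3046])
f=lambda P:(np.round((P[:2]-o)@u,4),np.round((P[:2]-o)@n,4))
N=(pt('w4',287,39,.015)+pt('w4',340.5,39,.015))/2
S=(pt('w4',286,201,.035)+pt('w4',342.5,201,.035))/2
H=(pt('w4',299,289,.042)+pt('w4',331,289,.042))/2
print(f(N),f(S),f(H)); d=(N-H)[:2]; print(np.degrees(np.arctan2(d[1],d[0]))%360,np.hypot(*d))
for q in [(196,30),(211,250),(432,30),(414,250)]: print(f(pt('w4',*q,.01)))
u2=d/np.hypot(*d); g=H[:2]+.023*u2; print('grip',g)
plan([(g[0],g[1],.08,np.degrees(np.arctan2(d[1],d[0]))-90,3)],.7)
E
```

```text
(np.float64(-0.0402), np.float64(0.0036)) (np.float64(-0.1394), np.float64(0.0044)) (np.float64(-0.1972), np.float64(0.0045))
266.33647352913613 0.1569449819463156
(np.float64(-0.0328), np.float64(0.0785))
(np.float64(-0.1782), np.float64(0.0811))
(np.float64(-0.0345), np.float64(-0.0719))
(np.float64(-0.18), np.float64(-0.0697))
grip [ 0.54851662 -0.13099223]
at [ 0.5519 -0.1249  0.1097] 176.1 w 0.0615 t 12.5 F [-1.1  2.8 -0.9] q [  7.  17. -23.   0. -50. -11.]
[[0.7, 9.9, 1.0, -2.1, np.float64(-0.07)], [0.7, 9.9, 1.0, -2.1, np.float64(-0.07)], [0.7, 9.9, 1.0, -2.1, np.float64(-0.07)]]
```

Emit:
{"api": "arm_command", "payload": {"rows": [[0.6, 20, 2, -3, 0], [0.6, 20, 2, -3, 0], [0.6, 20, 0, 0, 0], [0.6, 20, 0, 0, 0]]}}

```text
time: 12.9
ee_pos: [0.5521, -0.1282, 0.033]
ee_rot: [[0.012, -0.998, 0.062], [-0.005, 0.062, 0.998], [-1.0, -0.012, -0.004]]
wrist_force: [0.7, -0.2, -0.6]
gripper_width: 0.0528
```

```bash
python3 - <<'E'
from h import *
plan([(.5485,-.131,.027,176.3,1)],.6)
E
```

```text
at [ 0.5521 -0.1282  0.033 ] 176.4 w 0.0528 t 12.9 F [ 0.7 -0.2 -0.6] q [  7.  22. -28.   1. -39. -11.]
[[0.6, 6.0, 3.4, -3.0, np.float64(0.14)]]
```

Emit:
{"api": "arm_command", "payload": {"rows": [[0.6, 5, 3.5, -3, 0], [0.6, 1, 0, 0, 0]]}}

```text
time: 13.1
ee_pos: [0.5467, -0.1313, 0.0249]
ee_rot: [[0.008, -0.998, 0.062], [-0.005, 0.062, 0.998], [-1.0, -0.008, -0.005]]
wrist_force: [-0.3, -0.4, 0.6]
gripper_width: 0.0524
```

Emit:
{"api": "arm_command", "payload": {"rows": [[0, 0, 0, 0, 0], [0, 0, 0, 0, 0], [0, 0, 0, 0, 0], [0, 0, 0, 0, 0], [0, 0, 0, 0, 0]]}}

```text
time: 13.6
ee_pos: [0.5486, -0.1316, 0.0282]
ee_rot: [[0.013, -0.998, 0.062], [-0.005, 0.062, 0.998], [-1.0, -0.013, -0.004]]
wrist_force: [-0.8, -0.1, -1.5]
gripper_width: 0.0218
```

```bash
python3 - <<'E'
from h import *
st()
E
```

```text
{'time': 13.6, 'q': [6.6502, 22.6478, -28.3151, 0.605, -38.3496, -10.6883], 'qvel': [-0.1284, -0.3114, -0.0033, -0.155, -0.1563, -0.0243], 'joint_efforts': [0.2451, -52.3613, 20.6383, 4.9742, 0.2819, 0.0464], 'ee_pos': [0.5486, -0.1316, 0.0282], 'ee_rot': [[0.0127, -0.998, 0.0622], [-0.0051, 0.0622, 0.9981], [-0.9999, -0.013, -0.0043]], 'wrist_force': [-0.8072, -0.0871, -1.4556], 'moment': [-0.0137, 0.0819, -0.0224], 'gripper_width': 0.0218}
```

Emit:
{"api": "arm_command", "payload": {"rows": [[0, 1.5, 0, -3, 0], [0, 0.5, 0, -6, 0], [0, 0, 0, -6, 0], [0, 0, 0, -6, 0], [0, 0, 0, -6, 0]]}}

```text
time: 14.1
ee_pos: [0.5485, -0.1578, 0.0282]
ee_rot: [[0.017, -0.998, 0.061], [-0.004, 0.061, 0.998], [-1.0, -0.017, -0.002]]
wrist_force: [0.6, 1.5, -0.3]
gripper_width: 0.0223
```

```bash
python3 - <<'E'
from h import *
s=env.get_state();print(np.round(s['ee_pos'],4),np.round(s['wrist_force'],2),np.round(s['moment'],2))
snap('top','k0'); snap('side','k1')
a=np.load('pics/k0.npz'); b=np.load('pics/k1.npz')
def knob(f,c):
    d=np.load('pics/'+f+'.npz')['d']; u,v=c; w=d[v-4:v+5,u-4:u+5]; return np.median(w),w.std(),pt(f,u,v)
print(knob('k0',(476,236)),knob('t0',(476,236)),knob('k1',(346,322)),knob('s0',(346,322)))
c=cv2.resize(a['p'][200:285,365:545],None,fx=3.3,fy=3.3,interpolation=cv2.INTER_CUBIC); e=cv2.resize(b['p'][300:440,280:460],None,fx=2.2,fy=2.2,interpolation=cv2.INTER_CUBIC)
e=cv2.copyMakeBorder(e,0,0,0,c.shape[1]-e.shape[1],cv2.BORDER_CONSTANT); cv2.imwrite('pics/k.png',np.vstack([c,e]))
E
```

```text
[ 0.5485 -0.1578  0.0282] [ 0.59  1.54 -0.27] [ 0.83  0.01 -0.03]
(np.float32(1.3382133), np.float32(0.0028483253), array([ 0.53358695, -0.30110551,  0.17233419])) (np.float32(1.3380296), np.float32(0.14776908), array([ 0.5335547 , -0.30102693,  0.17259785])) (np.float32(0.98377895), np.float32(0.0053755906), array([ 0.53644394, -0.30484572,  0.17284389])) (np.float32(0.9843026), np.float32(0.005160003), array([ 0.53632316, -0.30523547,  0.17328765]))
```

View pics/k.png

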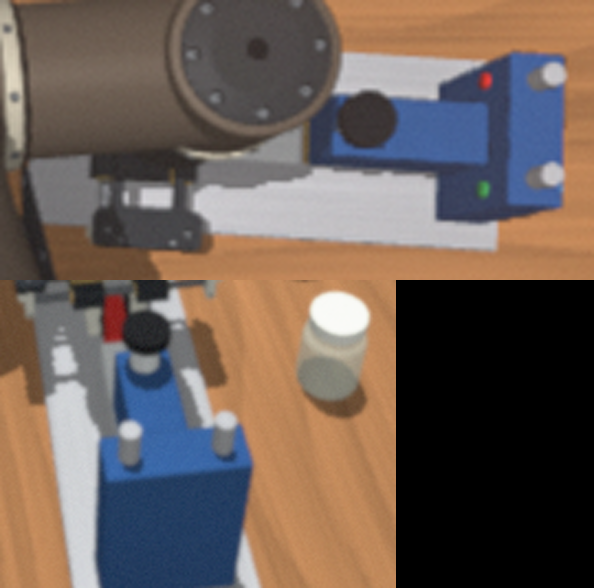

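Emit:
{"api": "arm_command", "payload": {"rows": [[0, 0.5, 0, -5, 0], [0, 0, 0, -5, 0], [0, 0, 0, -5, 0], [0, 0, 0, -4, 0]]}}

```text
time: 14.6
ee_pos: [0.548, -0.178, 0.0282]
ee_rot: [[0.018, -0.998, 0.061], [-0.003, 0.061, 0.998], [-1.0, -0.018, -0.002]]
wrist_force: [-0.8, 3.0, 0.0]
gripper_width: 0.0221
```

Emit:
{"api": "arm_command", "payload": {"rows": [[0, 0, 0, -3, 0], [0, 0, 0, -3, 0]]}}

```text
time: 14.8
ee_pos: [0.5476, -0.1846, 0.0282]
ee_rot: [[0.018, -0.998, 0.062], [-0.003, 0.061, 0.998], [-1.0, -0.018, -0.002]]
wrist_force: [0.4, 2.6, 1.5]
gripper_width: 0.0217
```

```bash
cat >> h.py <<'E'
def chk(f):
    s=env.get_state();print(s['time'],np.round(s['ee_pos'],4),np.round(s['wrist_force'],2),np.round(s['moment'],2),'yang',yang(s['ee_rot']))
    zs=[]
    for i in range(2):
        snap('top',f); d=np.load('pics/'+f+'.npz')['d']; 
        snap('side',f+'s'); e=np.load('pics/'+f+'s.npz')['d']
        print('knob z', pt(f,476,236)[2], 'top med',np.median(d[232:241,472:481]),'side med',np.median(e[318:327,342:351]))
E
python3 - <<'E'
from h import *
chk('m1')
E
```

```text
14.8 [ 0.5476 -0.1846  0.0282] [0.4  2.59 1.49] [ 0.97  0.03 -0.04] yang 176.47405912361893
knob z 0.17295456152379884 top med 1.3372903 side med 0.9844604
knob z 0.17391002888259166 top med 1.3364688 side med 0.9838415
```

Emit:
{"api": "arm_command", "payload": {"rows": [[0, 0, 0, -3, 0], [0, 0, 0, 0, 0]]}}

```text
time: 15.2
ee_pos: [0.5474, -0.1872, 0.0282]
ee_rot: [[0.018, -0.998, 0.061], [-0.003, 0.061, 0.998], [-1.0, -0.018, -0.002]]
wrist_force: [0.8, -4.3, -0.7]
gripper_width: 0.022
```

Emit:
{"api": "arm_command", "payload": {"rows": [[0, 0, 0, -3, 0], [0, 0, 0, 0, 0]]}}

```text
time: 15.4
ee_pos: [0.5474, -0.1894, 0.0282]
ee_rot: [[0.018, -0.998, 0.061], [-0.002, 0.061, 0.998], [-1.0, -0.018, -0.001]]
wrist_force: [0.2, -3.9, -0.3]
gripper_width: 0.0218
```

Emit:
{"api": "arm_command", "payload": {"rows": [[0, 0, 0, -3, 0], [0, 0, 0, 0, 0]]}}

```text
time: 15.6
ee_pos: [0.5473, -0.1917, 0.0282]
ee_rot: [[0.018, -0.998, 0.061], [-0.002, 0.061, 0.998], [-1.0, -0.018, -0.001]]
wrist_force: [0.5, -3.4, -1.2]
gripper_width: 0.0218
```

Emit:
{"api": "arm_command", "payload": {"rows": [[0, 0, 0, -3, 0], [0, 0, 0, 0, 0]]}}

```text
time: 15.8
ee_pos: [0.5473, -0.1941, 0.0282]
ee_rot: [[0.019, -0.998, 0.061], [-0.001, 0.061, 0.998], [-1.0, -0.019, 0.0]]
wrist_force: [-0.2, -3.5, 0.6]
gripper_width: 0.0219
```

```bash
python3 - <<'E'
from h import *
chk('m2')
E
```

```text
15.8 [ 0.5473 -0.1941  0.0282] [-0.18 -3.5   0.65] [-1.21  0.21 -0.08] yang 176.51805771570614
knob z 0.454326186791272 top med 1.0522127 side med 0.9844718
knob z 0.4543664874927067 top med 1.052151 side med 0.9841656
```

Emit:
{"api": "arm_command", "payload": {"rows": [[0, 0, 0, -3, 0], [0, 0, 0, -3, 0]]}}

```text
time: 16.2
ee_pos: [0.5474, -0.1983, 0.0282]
ee_rot: [[0.02, -0.998, 0.061], [0.001, 0.061, 0.998], [-1.0, -0.02, 0.002]]
wrist_force: [0.0, 11.0, 3.6]
gripper_width: 0.0221
```

Emit:
{"api": "arm_command", "payload": {"rows": [[0, 0, 0, -3, 0]]}}

```text
time: 16.3
ee_pos: [0.5474, -0.2001, 0.0282]
ee_rot: [[0.02, -0.998, 0.061], [0.002, 0.061, 0.998], [-1.0, -0.02, 0.003]]
wrist_force: [1.2, 9.7, 2.2]
gripper_width: 0.0222
```

Emit:
{"api": "arm_command", "payload": {"rows": [[0, 0, 0, -3, 0]]}}

```text
time: 16.4
ee_pos: [0.5474, -0.2019, 0.0282]
ee_rot: [[0.021, -0.998, 0.061], [0.004, 0.061, 0.998], [-1.0, -0.02, 0.005]]
wrist_force: [0.8, 9.9, 2.6]
gripper_width: 0.0218
```

```bash
cat >> h.py <<'E'
def knob(f):
    """image shift of knob in side view (px, up positive) vs s0, against the fixed column as control"""
    r=[]
    A=np.load('pics/s0.npz')['p']; B=np.load('pics/'+f+'.npz')['p']
    for (u0,u1,v0,v1) in [(333,360,312,336),(325,392,362,400)]:
        t=cv2.resize(A[v0:v1,u0:u1],None,fx=10,fy=10,interpolation=cv2.INTER_CUBIC); w=cv2.resize(B[v0-8:v1+8,u0-8:u1+8],None,fx=10,fy=10,interpolation=cv2.INTER_CUBIC)
        _,m,_,l=cv2.minMaxLoc(cv2.matchTemplate(w,t,cv2.TM_CCOEFF_NORMED)); r.append(((l[0]-80)/10,-(l[1]-80)/10,round(m,3)))
    return r
E
python3 - <<'E'
from h import *
s=env.get_state();print(np.round(s['ee_pos'],4),np.round(s['wrist_force'],2),np.round(s['moment'],2))
snap('side','n1')
print([ (f,knob(f)) for f in ('k1','m1s','m2s','n1')])
print('px per 6mm',np.subtract(px('s0',[.5345,-.303,.178]),px('s0',[.5345,-.303,.172])))
E
```

```text
[ 0.5474 -0.2019  0.0282] [0.78 9.95 2.63] [3.53 0.12 0.03]
[('k1', [(0.1, 0.0, 0.756), (0.1, -0.1, 0.9)]), ('m1s', [(-0.4, 1.2, 0.62), (0.1, -0.1, 0.896)]), ('m2s', [(-0.2, 1.4, 0.651), (0.2, 0.0, 0.896)]), ('n1', [(0.1, 0.9, 0.673), (0.1, 0.0, 0.9)])]
px per 6mm [ 0.15207653 -2.30901466]
```

```bash
python3 - <<'E'
from h import *
for f in ('s0','k1','m1s','m2s','n1'):
    p=np.load('pics/'+f+'.npz')['p'].astype(float)
    print(f,[tuple(int(x) for x in p[v,342:351].mean(0)[[0,2]]) for v in range(310,346,1)])
E
```

```text
s0 [(188, 183), (187, 181), (175, 170), (140, 136), (88, 85), (50, 48), (37, 34), (37, 34), (37, 35), (37, 34), (39, 35), (38, 35), (38, 35), (36, 33), (38, 34), (38, 35), (38, 36), (37, 33), (36, 33), (31, 28), (28, 24), (22, 19), (29, 27), (56, 55), (95, 92), (124, 120), (134, 130), (134, 131), (135, 132), (134, 129), (129, 123), (116, 104), (98, 70), (83, 41), (80, 29), (79, 28)]
k1 [(116, 116), (138, 140), (136, 138), (113, 113), (77, 77), (50, 46), (43, 40), (43, 40), (43, 39), (43, 40), (42, 39), (42, 38), (43, 39), (43, 39), (42, 38), (42, 38), (43, 40), (41, 38), (41, 38), (37, 33), (30, 26), (24, 22), (35, 32), (64, 61), (107, 104), (138, 133), (149, 145), (150, 146), (149, 145), (149, 144), (144, 137), (130, 116), (108, 78), (93, 44), (89, 33), (89, 32)]
m1s [(44, 47), (47, 50), (46, 48), (41, 42), (35, 34), (25, 22), (21, 18), (24, 22), (23, 22), (23, 22), (23, 20), (24, 22), (29, 26), (35, 33), (41, 36), (42, 39), (43, 39), (42, 39), (41, 37), (36, 33), (31, 30), (28, 26), (33, 32), (65, 62), (107, 104), (139, 135), (149, 146), (150, 146), (150, 146), (150, 146), (145, 138), (132, 117), (111, 80), (93, 45), (89, 34), (89, 32)]
m2s [(52, 87), (47, 64), (47, 48), (43, 42), (34, 32), (27, 26), (24, 22), (26, 23), (26, 23), (26, 22), (25, 23), (26, 24), (25, 23), (24, 22), (23, 21), (24, 23), (27, 23), (34, 31), (39, 35), (36, 33), (29, 27), (27, 25), (36, 34), (65, 63), (108, 105), (139, 135), (150, 146), (150, 147), (150, 146), (148, 145), (144, 137), (132, 117), (108, 78), (95, 46), (90, 33), (90, 31)]
n1 [(46, 47), (44, 60), (47, 79), (43, 74), (32, 49), (27, 29), (24, 23), (25, 23), (23, 23), (25, 24), (27, 25), (26, 23), (26, 24), (23, 22), (24, 22), (24, 21), (26, 24), (25, 23), (25, 24), (22, 20), (25, 23), (25, 24), (34, 32), (66, 64), (108, 105), (140, 136), (149, 146), (151, 148), (150, 147), (150, 146), (145, 138), (131, 117), (110, 81), (94, 45), (89, 34), (90, 32)]
```

```bash
cat >> h.py <<'E'
def lift(f):
    s=env.get_state();print(round(s['time'],2),np.round(s['ee_pos'],4),np.round(s['wrist_force'],1),'yang',round(yang(s['ee_rot']),2))
    def edge(p,c0,c1,v0,v1):
        g=p[v0:v1,c0:c1].astype(float).mean((1,2)); g=(g-g.min())/(g.max()-g.min()); i=np.argmax(g>.5); return v0+i-(g[i]-.5)/(g[i]-g[i-1])
    snap('side',f); q=lambda n:edge(np.load('pics/'+n+'.npz')['p'],342,351,322,339)
    print('lift mm',(q('k1')-q(f))*6/2.31, [round((q('k1')-q(n))*6/2.31,2) for n in ('m1s','m2s','n1')])
E
python3 -c "
from h import *
lift('o1')"
```

```text
16.45 [ 0.5475 -0.2022  0.0283] [-0.1  8.2  2.4] yang 176.5
lift mm -0.004442622244888688 [np.float64(-0.11), np.float64(0.08), np.float64(0.11)]
```

Emit:
{"api": "arm_command", "payload": {"rows": [[0, 0, 0, -3, 0], [0, 0, 0, -3, 0]]}}

```text
time: 16.7
ee_pos: [0.5475, -0.2057, 0.0282]
ee_rot: [[0.021, -0.998, 0.061], [0.006, 0.061, 0.998], [-1.0, -0.021, 0.007]]
wrist_force: [0.5, 10.2, 3.0]
gripper_width: 0.0219
```

Emit:
{"api": "arm_command", "payload": {"rows": [[0, 0, 0, -3, 0], [0, 0, 0, -3, 0]]}}

```text
time: 16.9
ee_pos: [0.5476, -0.2093, 0.0283]
ee_rot: [[0.022, -0.998, 0.061], [0.008, 0.061, 0.998], [-1.0, -0.022, 0.01]]
wrist_force: [0.6, 10.5, 3.3]
gripper_width: 0.0219
```

```bash
python3 -c "
from h import *
lift('o2')"
```

```text
16.9 [ 0.5476 -0.2093  0.0283] [ 0.6 10.5  3.3] yang 176.51
lift mm 0.07646884521703556 [np.float64(-0.11), np.float64(0.08), np.float64(0.11)]
```

```bash
python3 -c "
from h import *
snap('wrist','v1'); a=np.load('pics/v1.npz'); print(a['T'].round(3),a['K'][0,0]); print(px('v1',[.534,-.303,.03]),px('v1',[.534,-.303,.17]))"
```

```text
[[-0.998 -0.054 -0.036  0.541]
 [ 0.061 -0.963 -0.264 -0.278]
 [-0.021 -0.266  0.964  0.174]
 [ 0.     0.     0.     1.   ]] 345.12060929322337
(np.float64(331.8225010620459), np.float64(80.04568804989157)) (np.float64(-361.6217559958643), np.float64(3471.9531575884225))
```

View pics/v1.png

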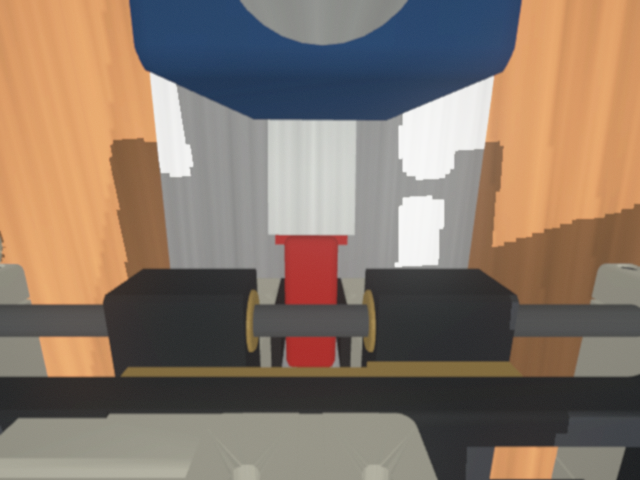

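The foot is hidden under the head, and the blade goes straight under the head between (268..355,120). I'll check the packer's pitch and height, and any slip, from the depth image.

```bash
python3 - <<'E'
from h import *
u=np.array([np.cos(np.radians(266.4)),np.sin(np.radians(266.4))]); n=np.array([-u[1],u[0]]); o=np.array([.534,-.3046])
f=lambda P:np.round([(P[:2]-o)@u*1e3,(P[:2]-o)@n*1e3,P[2]*1e3],1)
for v in (130,150,170,190,210,228): print('blade',[f(pt('v1',x,v)) for x in (275,312,348)])
for v in (250,262): print('handle',[f(pt('v1',x,v)) for x in (295,312,328)])
for q in [(200,150),(200,230),(380,150),(380,200),(380,250)]: print('plate',f(pt('v1',*q)))
a=np.load('pics/v1.npz')['p']; print([int(x) for x in a[225:250,310:316].mean((1,2))], [int(x) for x in a[225:250,310:316,0].mean(1)])
print('junction',f(pt('v1',312,236,.035)),f(pt('v1',312,236,.042)))
for v in (10,25,40,60,90,110): print('head',v,f(pt('v1',322,v)))
print('tool',f(np.array(env.get_state()['ee_pos'])))
E
```

```text
blade [array([-19.6,  22.6,  26.5]), array([-19.6,   7.5,  25.8]), array([-19.6,  -7.2,  26. ])]
blade [array([-27.5,  22.6,  28.4]), array([-27.5,   7.5,  27.8]), array([-27.5,  -7.3,  27.8])]
blade [array([-35.5,  22.7,  29.5]), array([-35.4,   7.4,  29.8]), array([-35.4,  -7.4,  29.4])]
blade [array([-43.5,  22.6,  31.3]), array([-43.4,   7.4,  31. ]), array([-43.4,  -7.5,  31. ])]
blade [array([-51.5,  22.6,  33.2]), array([-51.4,   7.3,  33.1]), array([-51.4,  -7.6,  32.5])]
blade [array([-58.8,  22.7,  34.4]), array([-58.7,   7.3,  34.3]), array([-58.6,  -7.6,  34.7])]
handle [array([-66.1,  13.9,  42. ]), array([-66. ,   7.1,  42.1]), array([-66.1,   0.7,  41.6])]
handle [array([-71.2,  14. ,  41.8]), array([-71.1,   7.1,  41.8]), array([-71.1,   0.7,  41.7])]
plate [-27.7  59.7   9.6]
plate [-65.7  62.8   9.8]
plate [-27.5 -23.5   9.3]
plate [-50.5 -24.7   9.8]
plate [-75.3 -26.    9.8]
[209, 209, 208, 208, 209, 208, 208, 208, 203, 178, 130, 93, 89, 91, 94, 97, 97, 98, 98, 98, 99, 99, 99, 98, 99] [207, 207, 206, 205, 206, 206, 206, 206, 200, 170, 112, 63, 56, 57, 58, 59, 59, 58, 58, 58, 59, 59, 59, 58, 59]
junction [-62.    7.3  35. ] [-60.2   7.1  42. ]
head 10 [-26.7   5.  174.2]
head 25 [-26.7   5.  174.2]
head 40 [-26.7   5.  174.2]
head 60 [-26.7   5.  174.2]
head 90 [-18.5   4.5 119. ]
head 110 [-18.5   4.2  91.7]
tool [-95.7   7.6  28.3]
```

Emit:
{"api": "arm_command", "payload": {"rows": [[0, 0, 0, -3, 0], [0, 0, 0, -3, 0]]}}

```text
time: 17.2
ee_pos: [0.5476, -0.213, 0.0283]
ee_rot: [[0.023, -0.998, 0.061], [0.011, 0.061, 0.998], [-1.0, -0.022, 0.012]]
wrist_force: [0.4, 10.6, 4.5]
gripper_width: 0.0218
```

```bash
python3 -c "
from h import *
print(env.get_state()['moment']);lift('o3')"
```

```text
[ 3.62992769  0.15383937 -0.02960693]
17.2 [ 0.5476 -0.213   0.0283] [ 0.4 10.6  4.5] yang 176.51
lift mm 0.10750886639627495 [np.float64(-0.11), np.float64(0.08), np.float64(0.11)]
```

Emit:
{"api": "arm_command", "payload": {"rows": [[0, 0, 0, -3, 0], [0, 0, 0, -3, 0]]}}

```text
time: 17.45
ee_pos: [0.5477, -0.2166, 0.0283]
ee_rot: [[0.024, -0.998, 0.06], [0.013, 0.061, 0.998], [-1.0, -0.023, 0.015]]
wrist_force: [1.0, 10.7, 4.0]
gripper_width: 0.0218
```

```bash
python3 -c "
from h import *
print(env.get_state()['moment']);lift('o4')"
```

```text
[ 3.63427602  0.17684604 -0.01002973]
17.45 [ 0.5477 -0.2166  0.0283] [ 1.  10.7  4. ] yang 176.52
lift mm 0.044393248265498494 [np.float64(-0.11), np.float64(0.08), np.float64(0.11)]
```

The force sits steady at about 10.5 N while the knob doesn't move. So the knob is probably not tied to the foot, and contact came somewhere between y = -0.185 and -0.198. I'll back off and feel the contact finely, reading the force at each step.

Emit:
{"api": "arm_command", "payload": {"rows": [[0, 0, 0, 6, 0], [0, 0, 0, 7, 0], [0, 0, 0, 7, 0], [0, 0, 0, 7, 0], [0, 0, 0, 7, 0]]}}

```text
time: 18.0
ee_pos: [0.5482, -0.1846, 0.0283]
ee_rot: [[0.021, -0.998, 0.061], [0.01, 0.061, 0.998], [-1.0, -0.02, 0.011]]
wrist_force: [-0.4, -4.3, 0.9]
gripper_width: 0.0217
```

Emit:
{"api": "arm_command", "payload": {"rows": [[0, 0, 0, 3, 0], [0, 0, 0, -3, 0], [0, 0, 0, -3, 0]]}}

```text
time: 18.3
ee_pos: [0.5482, -0.1857, 0.0283]
ee_rot: [[0.021, -0.998, 0.06], [0.011, 0.06, 0.998], [-1.0, -0.021, 0.012]]
wrist_force: [0.4, 9.6, 2.9]
gripper_width: 0.0217
```

Emit:
{"api": "arm_command", "payload": {"rows": [[0, 0, 0, -3, 0]]}}

```text
time: 18.4
ee_pos: [0.5483, -0.1878, 0.0283]
ee_rot: [[0.022, -0.998, 0.06], [0.012, 0.06, 0.998], [-1.0, -0.021, 0.013]]
wrist_force: [-0.5, 10.4, 3.1]
gripper_width: 0.0216
```

Emit:
{"api": "arm_command", "payload": {"rows": [[0, 0, 0, -3, 0]]}}

```text
time: 18.5
ee_pos: [0.5485, -0.1897, 0.0283]
ee_rot: [[0.023, -0.998, 0.06], [0.013, 0.06, 0.998], [-1.0, -0.022, 0.015]]
wrist_force: [0.3, 11.2, 3.4]
gripper_width: 0.0216
```

Emit:
{"api": "arm_command", "payload": {"rows": [[0, 0, 0, -3, 0]]}}

```text
time: 18.6
ee_pos: [0.5487, -0.1917, 0.0283]
ee_rot: [[0.024, -0.998, 0.06], [0.015, 0.061, 0.998], [-1.0, -0.023, 0.016]]
wrist_force: [-0.2, 10.2, 2.5]
gripper_width: 0.0221
```

Emit:
{"api": "arm_command", "payload": {"rows": [[0, 0, 0, -3, 0]]}}

```text
time: 18.7
ee_pos: [0.5488, -0.1937, 0.0284]
ee_rot: [[0.024, -0.998, 0.061], [0.016, 0.061, 0.998], [-1.0, -0.023, 0.018]]
wrist_force: [0.0, 9.9, 2.7]
gripper_width: 0.0216
```

Emit:
{"api": "arm_command", "payload": {"rows": [[0, 0, 0, -3, 0]]}}

```text
time: 18.8
ee_pos: [0.5488, -0.1956, 0.0284]
ee_rot: [[0.025, -0.998, 0.061], [0.018, 0.062, 0.998], [-1.0, -0.024, 0.019]]
wrist_force: [-0.7, 10.7, 3.6]
gripper_width: 0.0221
```

Emit:
{"api": "arm_command", "payload": {"rows": [[0, 0, 0, -3, 0]]}}

```text
time: 18.9
ee_pos: [0.5489, -0.1975, 0.0284]
ee_rot: [[0.025, -0.998, 0.061], [0.019, 0.062, 0.998], [-0.999, -0.024, 0.021]]
wrist_force: [-0.0, 9.3, 2.6]
gripper_width: 0.0218
```

Emit:
{"api": "arm_command", "payload": {"rows": [[0, 0, 0, -3, 0]]}}

```text
time: 19.0
ee_pos: [0.549, -0.1995, 0.0284]
ee_rot: [[0.026, -0.998, 0.062], [0.021, 0.062, 0.998], [-0.999, -0.025, 0.023]]
wrist_force: [0.9, 10.4, 3.3]
gripper_width: 0.0219
```

Emit:
{"api": "arm_command", "payload": {"rows": [[0, 0, 0, -3, 0]]}}

```text
time: 19.1
ee_pos: [0.5491, -0.2014, 0.0284]
ee_rot: [[0.027, -0.998, 0.062], [0.023, 0.063, 0.998], [-0.999, -0.025, 0.024]]
wrist_force: [0.4, 10.7, 4.3]
gripper_width: 0.0218
```

Even at y = -0.186 the force is 10 N, so contact came earlier than I thought (the gap is near 8 mm). I'll back off further and feel for it again.

Emit:
{"api": "arm_command", "payload": {"rows": [[0, 0, 0, 6, 0], [0, 0, 0, 7, 0], [0, 0, 0, 7, 0], [0, 0, 0, 7, 0], [0, 0, 0, 8, 0]]}}

```text
time: 19.6
ee_pos: [0.5504, -0.1669, 0.0287]
ee_rot: [[0.025, -0.998, 0.064], [0.021, 0.065, 0.998], [-0.999, -0.023, 0.023]]
wrist_force: [-0.3, -1.4, -0.9]
gripper_width: 0.0216
```

Emit:
{"api": "arm_command", "payload": {"rows": [[0, 0, 0, -3, 0], [0, 0, 0, -3, 0]]}}

```text
time: 19.8
ee_pos: [0.5505, -0.1705, 0.0287]
ee_rot: [[0.026, -0.998, 0.062], [0.022, 0.063, 0.998], [-0.999, -0.024, 0.024]]
wrist_force: [-0.5, 1.8, 0.4]
gripper_width: 0.0218
```

Emit:
{"api": "arm_command", "payload": {"rows": [[0, 0, 0, -3, 0]]}}

```text
time: 19.9
ee_pos: [0.5505, -0.1732, 0.0287]
ee_rot: [[0.026, -0.998, 0.062], [0.022, 0.062, 0.998], [-0.999, -0.024, 0.024]]
wrist_force: [-0.3, 2.0, 0.0]
gripper_width: 0.0213
```

Emit:
{"api": "arm_command", "payload": {"rows": [[0, 0, 0, -3, 0]]}}

```text
time: 20.0
ee_pos: [0.5504, -0.1764, 0.0287]
ee_rot: [[0.026, -0.998, 0.062], [0.023, 0.062, 0.998], [-0.999, -0.025, 0.024]]
wrist_force: [0.4, 2.3, 0.5]
gripper_width: 0.0215
```

Emit:
{"api": "arm_command", "payload": {"rows": [[0, 0, 0, -3, 0]]}}

```text
time: 20.1
ee_pos: [0.5504, -0.1797, 0.0287]
ee_rot: [[0.026, -0.998, 0.062], [0.023, 0.063, 0.998], [-0.999, -0.025, 0.024]]
wrist_force: [-0.7, 1.2, 0.5]
gripper_width: 0.0219
```

Emit:
{"api": "arm_command", "payload": {"rows": [[0, 0, 0, -3, 0]]}}

```text
time: 20.2
ee_pos: [0.5503, -0.1831, 0.0286]
ee_rot: [[0.027, -0.998, 0.062], [0.023, 0.063, 0.998], [-0.999, -0.025, 0.024]]
wrist_force: [0.1, 3.0, 1.3]
gripper_width: 0.0215
```

Emit:
{"api": "arm_command", "payload": {"rows": [[0, 0, 0, -3, 0]]}}

```text
time: 20.3
ee_pos: [0.5503, -0.186, 0.0286]
ee_rot: [[0.027, -0.998, 0.063], [0.023, 0.063, 0.998], [-0.999, -0.026, 0.025]]
wrist_force: [0.9, 9.6, 2.3]
gripper_width: 0.0221
```

Emit:
{"api": "arm_command", "payload": {"rows": [[0, 0, 0, -3, 0]]}}

```text
time: 20.4
ee_pos: [0.5504, -0.1886, 0.0286]
ee_rot: [[0.028, -0.998, 0.063], [0.024, 0.064, 0.998], [-0.999, -0.026, 0.026]]
wrist_force: [-0.2, 9.8, 1.8]
gripper_width: 0.022
```

The contact is clear: the force goes from 3.0 N at y = -0.183 to 9.6 N at -0.186, so I take it as about -0.1847. For 30 mm of slide the target is y ≈ -0.2146.

Emit:
{"api": "arm_command", "payload": {"rows": [[0, 0, 0, -5, 0], [0, 0, 0, -5, 0], [0, 0, 0, -5, 0], [0, 0, 0, -5, 0]]}}

```text
time: 20.8
ee_pos: [0.5503, -0.2056, 0.0284]
ee_rot: [[0.03, -0.998, 0.064], [0.029, 0.065, 0.997], [-0.999, -0.028, 0.031]]
wrist_force: [0.4, 11.3, 4.0]
gripper_width: 0.0216
```

Emit:
{"api": "arm_command", "payload": {"rows": [[0, 0, 0, -5, 0], [0, 0, 0, -4, 0]]}}

```text
time: 21.0
ee_pos: [0.5503, -0.213, 0.0284]
ee_rot: [[0.031, -0.997, 0.064], [0.031, 0.065, 0.997], [-0.999, -0.029, 0.033]]
wrist_force: [0.0, 10.5, 3.4]
gripper_width: 0.0223
```

Emit:
{"api": "arm_command", "payload": {"rows": [[0, 0, 0, -2.5, 0], [0, 0, 0, 0, 0]]}}

```text
time: 21.2
ee_pos: [0.5503, -0.2149, 0.0285]
ee_rot: [[0.032, -0.997, 0.065], [0.033, 0.066, 0.997], [-0.999, -0.03, 0.035]]
wrist_force: [0.7, -0.5, 0.5]
gripper_width: 0.0219
```

```bash
python3 - <<'E'
from h import *
u=np.array([np.cos(np.radians(266.4)),np.sin(np.radians(266.4))]); n=np.array([-u[1],u[0]]); o=np.array([.534,-.3046])
f=lambda P:np.round([(P[:2]-o)@u*1e3,(P[:2]-o)@n*1e3,P[2]*1e3],1)
lift('o5'); snap('wrist','v2'); 
for F in('v1','v2'):
  p=np.load('pics/%s.npz'%F)['p'].astype(int)
  for v in (150,200,255):
    wood=(p[v,:,2]-p[v,:,0])>35; 
    # plate extent: non-wood run around column 240..400
    nz=np.where(wood)[0]; l=nz[nz<240].max(); r=nz[nz>400].min()
    print(F,v,l,r,f(pt(F,l+.5,v,.01)),f(pt(F,r-.5,v,.01)))
  for v in (130,160,190,220):
    g=p[v].sum(1); 
    print(F,'blade',v,[f(pt(F,x,v)) for x in (276,312,346)])
  print([p[215,x].tolist() for x in (262,266,268,270,274,350,354,356,358,362)])
E
```

```text
21.2 [ 0.5503 -0.2149  0.0285] [ 0.7 -0.5  0.5] yang 176.23
lift mm 0.004203431039702802 [np.float64(-0.11), np.float64(0.08), np.float64(0.11)]
v1 150 156 484 [-27.7  79.9  10. ] [-27.5 -70.3  10. ]
v1 200 162 477 [-50.9  79.7  10. ] [-50.3 -70.   10. ]
v1 255 168 470 [-78.7  79.8  10. ] [-77.5 -70.1  10. ]
v1 blade 130 [array([-19.6,  22.2,  26.5]), array([-19.6,   7.5,  25.8]), array([-19.6,  -6.4,  25.8])]
v1 blade 160 [array([-31.5,  22.2,  28.6]), array([-31.4,   7.4,  29.1]), array([-31.4,  -6.5,  28.4])]
v1 blade 190 [array([-43.4,  22.2,  31.4]), array([-43.4,   7.4,  31. ]), array([-43.3,  -6.6,  31.2])]
v1 blade 220 [array([-55.5,  22.2,  34.3]), array([-55.5,   7.3,  33.5]), array([-55.5,  -6.8,  33.5])]
[[152, 153, 154], [150, 151, 152], [181, 185, 184], [200, 204, 203], [202, 206, 205], [203, 209, 206], [188, 191, 191], [151, 152, 153], [149, 152, 151], [150, 151, 153]]
v2 150 162 493 [-22.6  79.6  10. ] [-23.  -70.4  10. ]
v2 200 168 485 [-45.8  79.6  10. ] [-45.6 -70.   10. ]
v2 255 175 477 [-73.7  79.5  10. ] [-72.7 -69.9  10. ]
v2 blade 130 [array([-17.9,   6.7, 172.6]), array([-17.9,   6.7, 172.6]), array([-17.9,   6.7, 172.6])]
v2 blade 160 [array([-26.1,  24.8,  29.1]), array([-26.1,  10.2,  28.7]), array([-26.2,  -3.6,  28.5])]
v2 blade 190 [array([-37.9,  24.9,  31.6]), array([-38. ,  10.2,  31. ]), array([-37.9,  -3.7,  31.1])]
v2 blade 220 [array([-50. ,  25. ,  33.7]), array([-50. ,  10.1,  33.5]), array([-49.9,  -3.9,  33.5])]
[[161, 163, 164], [172, 173, 174], [210, 215, 213], [219, 223, 221], [221, 224, 223], [219, 223, 222], [208, 213, 210], [169, 172, 172], [165, 167, 168], [165, 167, 166]]
```

Emit:
{"api": "arm_command", "payload": {"rows": [[0, 0, 3.5, 0, 0], [0, 0, 2.5, 0, 0], [0, 0, 0, 0, 0]]}}

```text
time: 21.6
ee_pos: [0.5486, -0.2152, 0.0293]
ee_rot: [[0.04, -0.997, 0.061], [0.031, 0.063, 0.998], [-0.999, -0.038, 0.033]]
wrist_force: [0.3, 2.2, -3.3]
gripper_width: 0.0218
```

```bash
python3 - <<'E'
from h import *
st(); snap('wrist','v3')
p=np.load('pics/v3.npz')['p'].astype(int); 
u=np.array([np.cos(np.radians(266.4)),np.sin(np.radians(266.4))]); n=np.array([-u[1],u[0]]); o=np.array([.534,-.3046])
f=lambda P:np.round([(P[:2]-o)@u*1e3,(P[:2]-o)@n*1e3,P[2]*1e3],1)
for v in (155,185,215):
    g=p[v].mean(1); th=(g[312]+g[250])/2; l=next(x for x in range(312,200,-1) if g[x]<th); r=next(x for x in range(312,420) if g[x]<th)
    z=pt('v3',312,v)[2]; print(l,r,f(pt('v3',l+.5,v,z)),f(pt('v3',r-.5,v,z)))
E
```

```text
{'time': 21.6, 'q': [-3.704, 24.0954, -24.0784, -2.9983, -39.671, 2.4202], 'qvel': [-0.0182, 0.2648, 0.1366, -0.0834, 0.3793, 0.2431], 'joint_efforts': [-1.8659, -56.2292, 20.9001, 5.5893, -0.0505, -0.2302], 'ee_pos': [0.5486, -0.2152, 0.0293], 'ee_rot': [[0.0403, -0.9973, 0.0613], [0.0308, 0.0626, 0.9976], [-0.9987, -0.0383, 0.0333]], 'wrist_force': [0.2854, 2.2223, -3.2998], 'moment': [0.8382, -0.2728, 0.2231], 'gripper_width': 0.0218}
265 355 [-23.9  27.7  29. ] [-23.8  -8.5  29. ]
266 355 [-35.8  27.3  31.3] [-35.6  -8.7  31.3]
266 355 [-47.7  27.3  34.1] [-47.5  -8.9  34.1]
```

Emit:
{"api": "arm_command", "payload": {"rows": [[0.5, 0, 0, 0, 0], [0.5, 0, 0, 0, 0], [0.5, 0, 0, 0, 0], [0.5, 0, 0, 0, 0], [0.5, 0, 0, 0, 0]]}}

```text
time: 22.15
ee_pos: [0.5461, -0.2163, 0.0286]
ee_rot: [[0.036, -0.997, 0.064], [0.031, 0.065, 0.997], [-0.999, -0.034, 0.033]]
wrist_force: [0.2, -1.0, 0.5]
gripper_width: 0.0435
```

```bash
cat > b.py <<'E'
from h import *
import sys
F=sys.argv[1]; lift(F+'s'); snap('wrist',F)
p=np.load('pics/%s.npz'%F)['p'].astype(int)
u=np.array([np.cos(np.radians(266.4)),np.sin(np.radians(266.4))]); n=np.array([-u[1],u[0]]); o=np.array([.534,-.3046])
f=lambda P:np.round([(P[:2]-o)@u*1e3,(P[:2]-o)@n*1e3,P[2]*1e3],1)
red=[v for v in range(100,330) if p[v,312,2]-p[v,312,0]>60 and p[v,312,1]<80]; j=min(red); print('junction row',j,f(pt(F,312,j-.5,.035)), 'tool',f(env.get_state()['ee_pos']))
for v in (j-80,j-50,j-20):
    g=p[v].mean(1); th=(g[312]+g[250])/2; l=next(x for x in range(312,200,-1) if g[x]<th); r=next(x for x in range(312,420) if g[x]<th)
    z=np.median([pt(F,x,v)[2] for x in range(290,335,5)]); a,b=f(pt(F,l+.5,v,z)),f(pt(F,r-.5,v,z)); print(l,r,a,b,'mid',(a+b)/2)
E
python3 b.py v4
```

```text
22.15 [ 0.5461 -0.2163  0.0286] [ 0.2 -1.   0.5] yang 176.29
lift mm 0.02615476911682595 [np.float64(-0.11), np.float64(0.08), np.float64(0.11)]
junction row 240 [-56.4   6.1  35. ] tool [-88.9   6.7  28.6]
260 349 [-24.5  27.4  28.2] [-24.6  -8.6  28.2] mid [-24.55   9.4   28.2 ]
260 349 [-36.5  27.5  30.6] [-36.4  -8.8  30.6] mid [-36.45   9.35  30.6 ]
261 349 [-48.7  27.2  32.9] [-48.5  -9.   32.9] mid [-48.6   9.1  32.9]
```

Emit:
{"api": "arm_command", "payload": {"rows": [[0.5, -10, -0.5, 0.5, 0], [0.5, -15, -0.5, 0.5, 0], [0.5, -20, -0.5, 1, 0], [0.5, -20, 0, 10, 0], [0.5, -20, 0, 30, 0]]}}

```text
time: 22.75
ee_pos: [0.5453, -0.1784, 0.117]
ee_rot: [[0.03, -0.997, 0.067], [0.031, 0.068, 0.997], [-0.999, -0.028, 0.032]]
wrist_force: [1.2, 0.9, -0.2]
gripper_width: 0.0438
```

Emit:
{"api": "arm_command", "payload": {"rows": [[0.5, -5, 0, 30, 0], [0.5, -5, 0, 30, 0], [0.5, 0, 0, 20, 0], [0.5, 0, 0, 0, 0], [0.5, 0, 0, 0, 0]]}}

```text
time: 23.25
ee_pos: [0.5534, -0.0941, 0.139]
ee_rot: [[0.042, -0.997, 0.064], [0.031, 0.065, 0.997], [-0.999, -0.04, 0.033]]
wrist_force: [0.4, -0.2, -0.0]
gripper_width: 0.0437
```

```bash
python3 - <<'E'
from h import *
st(); lift('z1'); snap('wrist','z2'); snap('top','z3')
a=np.load('pics/z2.npz')['p']; b=np.load('pics/z3.npz')['p']; 
cv2.imwrite('pics/z.png',np.hstack([cv2.resize(a,(400,300)),cv2.resize(b,(400,300))]))
w=np.hstack([cv2.resize(a[:300],(400,188)),cv2.resize(b,(400,300))[:188]])
cv2.imwrite('pics/fin.png',np.vstack([cv2.resize(a[0:360],(640,360)),cv2.resize(b[100:340,120:560],(640,240))[:, :]])[:600])
E
```

```text
{'time': 23.25, 'q': [9.3872, 13.6907, -22.394, -1.7305, -51.2656, -12.0404], 'qvel': [0.8711, -0.6632, 0.1249, -0.0144, -0.2631, -0.3887], 'joint_efforts': [0.5175, -44.9079, 25.2787, 5.9434, 0.1865, -0.0777], 'ee_pos': [0.5534, -0.0941, 0.139], 'ee_rot': [[0.042, -0.9971, 0.0639], [0.0308, 0.0652, 0.9974], [-0.9986, -0.0399, 0.0335]], 'wrist_force': [0.3815, -0.1763, -0.0116], 'moment': [-0.0732, 0.1762, -0.049], 'gripper_width': 0.0437}
23.25 [ 0.5534 -0.0941  0.139 ] [ 0.4 -0.2 -0. ] yang 176.26
lift mm 0.006458172126476947 [np.float64(-0.11), np.float64(0.08), np.float64(0.11)]
```

View pics/fin.png

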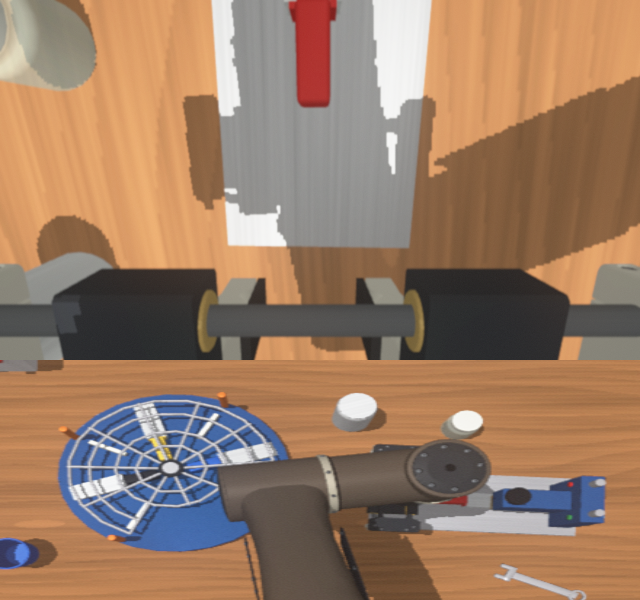

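The packer lies flat and straight on the plate under the foot, with its handle end at (298..330,105). The gripper is clear of it, and the other objects are in place. Handing in.

```bash
python3 -c "
from h import *
print(env.hand_in())"
```

```text
the job is handed in; nothing more can be done
None
```

I finished the job in 23.3 s of the 72 s allowed and handed it in. The packer's position gives a foot lift of about 6.0 mm, but I could not see the foot to confirm it.

**What I did:** I turned the deck about 62° by an orange peg and drew the red packer out by its blade. I set it down and let go of it on the tester's plate. Then I took it by the handle, slid it nose first under the foot, released it and backed the gripper off.

**Contact and lift:** On the last pass the push force rose from 3 N to about 10 N where the slope met the foot. The camera put the packer about 30 mm past that point after I let go, which at 1 in 5 is about 6.0 mm of lift.

**Last checks:** The packer lies flat and is parallel to the plate to about half a degree. The other three packers and the canister, jar, cup and wrench look unmoved. The gripper was touching nothing, with wrist forces near zero.

**What disagreed or fell short:**
- **Two back-offs:** I misjudged the contact point on the first pass, so I drew the packer back twice to feel for it. It had already gone about 32 mm past contact on that pass.
- **Knob:** The black knob on the head did not move in the side camera at any point. I took it not to be tied to the foot, so the 6 mm rests on the force step and the packer's position.
- **Off-centre:** The packer lies about 4.6 mm off the plate's centre line, and a small sideways correction only partly fixed it.

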